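# Build and press a slotted spacer pack on the sloping jig

### The job

Build the spacer pack on the sloping jig: lay the longest slotted plate on the bed, then the middle one, then the shortest on top, each lying flat between the two cheeks and up against the lower stop, with its slot opening uphill. After letting go of each plate, press it down firmly with your fingertips to feel that it lies flat before you add the next, the last one too. Do not bump the lamp over the jig, and leave the other things on the bench where they are.

Things in the scene. Friction and masses are not known exactly. Their poses are not given: they have to be found in the camera images.
- jig: Fixed jig: dark steel base 190 x 100 mm (x = -30 to 160, y = -50 to 50, top at z = 18 mm) on low feet with a sloping grey bed (see bed) and a lamp. Origin on the bench below the low end of the bed, which is on the robot's side; x points level in the uphill direction, y left looking uphill, z up.
- bed: The jig's grey bed face, 92 x 72 mm, sloping 30 degrees, rigid. Origin on the face at the foot of the lower stop, mid-width, 38 mm above the bench; x uphill along the face, y left looking uphill, z square out of it. Stop wall: inner face at x = 0, 8 mm thick, 42 mm high. Side cheeks: inner faces at y = -26 and 26 mm, 8 mm thick, 42 mm high, only from x = -4 to 16 mm; elsewhere the sides are open.
- lamp: Bar lamp fixed to the jig, same origin and axes: a 14 mm post at x = 140 mm behind the bed, 232 mm high; an arm (z = 230 to 238) from its top carries a black bar 32 x 110 x 18 mm (x = 50 to 82, y = -55 to 55, z = 210 to 230 mm) above the bed. An upright gripper cannot come down onto the bed; one square to the bed clears it.
- plate_long: The long spacer plate: bright aluminium, 84 x 44 x 14 mm (x, y, z), loose, about 140 g, starts flat on the bench. Origin in the centre of its underside, z up. A 14 mm wide through slot, open at the +x end, runs 44 mm in along x, leaving 40 mm solid at the -x end and two 15 mm prongs. Grip across the 44 mm width.
- plate_long_mouth (a point): Middle of the open mouth of the long plate's slot: 42 mm along +x from the plate's origin, 7 mm above its underside.
- plate_mid: The mid spacer plate: bright aluminium, 68 x 44 x 12 mm (x, y, z), loose, about 100 g, starts flat on the bench. Origin in the centre of its underside, z up. A 14 mm wide through slot, open at the +x end, runs 36 mm in along x, leaving 32 mm solid at the -x end and two 15 mm prongs. Grip across the 44 mm width.
- plate_mid_mouth (a point): Middle of the open mouth of the mid plate's slot: 34 mm along +x from the plate's origin, 6 mm above its underside.
- plate_short: The short spacer plate: bright aluminium, 52 x 44 x 10 mm (x, y, z), loose, about 70 g, starts flat on the bench. Origin in the centre of its underside, z up. A 14 mm wide through slot, open at the +x end, runs 26 mm in along x, leaving 26 mm solid at the -x end and two 15 mm prongs. Grip across the 44 mm width.
- plate_short_mouth (a point): Middle of the open mouth of the short plate's slot: 26 mm along +x from the plate's origin, 5 mm above its underside.
- cabinet_front (a point): Fixed point on the bench in front of a dark drawer cabinet, 237 mm high, that stands between the robot and the work as an obstacle for the arm. From this point the cabinet lies nearer to the robot: its front face is 70 mm away (world -x), its back 245 mm away, and it reaches about 160 mm to either side (world y); on its right (-y) part a drawer sticks out 40 mm from the face.
- paste_jar: Bystander: green jar with a white lid, 50 mm across, 72 mm high; origin in the centre of its underside.
- carton: Bystander: small brown carton 45 x 62 x 38 mm; origin in the centre of its underside.
- spool: Bystander: white wire spool lying flat, 60 x 65 x 34 mm; origin in the centre of its underside.
- capacitor: Bystander: black upright capacitor, 25 mm across, 40 mm high; origin in the centre of its underside.
- transformer: Bystander: small black and yellow transformer 30 x 40 x 28 mm; origin in the centre of its underside.
- block: Bystander: plain pale block 30 x 42 x 18 mm; origin in the centre of its underside.
Not all that is in view belongs to the job. What is shaped like the plate_short but purple is not meant.

How it is judged:
On the way, in this order (a step that is already met when the one before it is completed fails the run):
1. the long plate is let go, lying flat in the jig, at rest against the lower stop, slot uphill (z of plate_long in the frame of bed between -0.0025 and 0.0025 m and angle between the z axis of plate_long and the z axis of bed, either way round below 0.05 rad and x of plate_long in the frame of bed between 0.039 and 0.048 m and y of plate_long in the frame of bed between -0.006 and 0.006 m and x of plate_long_mouth in the frame of bed above 0.079 m and y of plate_long_mouth in the frame of bed between -0.008 and 0.008 m and contact force between the fingers and plate_long below 0.1 N and linear speed of plate_long below 0.02 m/s), for 0.2 s.
2. the long plate is pressed down and stays flat (over 5 N on what lies under it) (z of plate_long in the frame of bed between -0.0025 and 0.0025 m and angle between the z axis of plate_long and the z axis of bed, either way round below 0.05 rad and x of plate_long in the frame of bed between 0.039 and 0.048 m and y of plate_long in the frame of bed between -0.006 and 0.006 m and x of plate_long_mouth in the frame of bed above 0.079 m and y of plate_long_mouth in the frame of bed between -0.008 and 0.008 m and contact force between plate_long and bed above 5 N), for 0.1 s.
3. the mid plate is let go, lying flat in the jig on the long plate, at rest against the lower stop, slot uphill (z of plate_mid in the frame of bed between 0.0115 and 0.0165 m and angle between the z axis of plate_mid and the z axis of bed, either way round below 0.05 rad and x of plate_mid in the frame of bed between 0.031 and 0.04 m and y of plate_mid in the frame of bed between -0.006 and 0.006 m and x of plate_mid_mouth in the frame of bed above 0.063 m and y of plate_mid_mouth in the frame of bed between -0.008 and 0.008 m and contact force between the fingers and plate_mid below 0.1 N and linear speed of plate_mid below 0.02 m/s), for 0.2 s.
4. the mid plate is pressed down and stays flat (over 5 N on what lies under it) (z of plate_mid in the frame of bed between 0.0115 and 0.0165 m and angle between the z axis of plate_mid and the z axis of bed, either way round below 0.05 rad and x of plate_mid in the frame of bed between 0.031 and 0.04 m and y of plate_mid in the frame of bed between -0.006 and 0.006 m and x of plate_mid_mouth in the frame of bed above 0.063 m and y of plate_mid_mouth in the frame of bed between -0.008 and 0.008 m and contact force between plate_mid and plate_long above 5 N), for 0.1 s.
5. the short plate is let go, lying flat in the jig on the mid plate, at rest against the lower stop, slot uphill (z of plate_short in the frame of bed between 0.0235 and 0.0285 m and angle between the z axis of plate_short and the z axis of bed, either way round below 0.05 rad and x of plate_short in the frame of bed between 0.023 and 0.032 m and y of plate_short in the frame of bed between -0.006 and 0.006 m and x of plate_short_mouth in the frame of bed above 0.047 m and y of plate_short_mouth in the frame of bed between -0.008 and 0.008 m and contact force between the fingers and plate_short below 0.1 N and linear speed of plate_short below 0.02 m/s), for 0.2 s.
6. the short plate is pressed down and stays flat (over 5 N on what lies under it) (z of plate_short in the frame of bed between 0.0235 and 0.0285 m and angle between the z axis of plate_short and the z axis of bed, either way round below 0.05 rad and x of plate_short in the frame of bed between 0.023 and 0.032 m and y of plate_short in the frame of bed between -0.006 and 0.006 m and x of plate_short_mouth in the frame of bed above 0.047 m and y of plate_short_mouth in the frame of bed between -0.008 and 0.008 m and contact force between plate_short and plate_mid above 5 N), for 0.1 s.
At the end, for the whole second after the job is handed in: The long, middle and short plates lie stacked in that order on the bed, each flat (within 3 degrees and 2.5 mm of its height), within 6 mm of the lower stop, within 6 mm of the middle between the cheeks, its slot opening uphill with the mouth within 8 mm of the middle; all are let go and at rest (all of step 1 and all of step 3 and all of step 5); the robot touches nothing.
It fails at once if a bystander is shifted by more than 20 mm (distance of any of paste_jar, carton, spool, capacitor, block, transformer from where it was at the start of the episode above 0.02 m).
It fails at once if the robot bumps the lamp (over 3 N) (contact force between any of the arm, the fingers and lamp above 3 N).
It also fails if it takes over 72 s, if anything falls off the work surface, if the arm or the gripper's body presses on something with over 40 N, if the wrist force passes 120 N, or if a joint passes its speed limit or range.

### The arm

A 6-joint arm with a two-finger parallel gripper is mounted at the origin on the work surface; the furniture and walls round the work are solid. World frame = base frame: x ahead of the robot, y to its left, z up, the work surface at z = 0. Lengths are in m, angles in rad, forces in N, time in s.
With the tool pointing down it reaches from about 0.275 to 0.825 m from the base axis. Payload 5.2 kg.
Tool frame: the origin (TCP) lies on the centre line of the jaws, within the pads' length; the fingertips stand env.tcp_to_tips ahead of it and the grasp point (between the pads) lies 5 mm behind it (env.tcp_to_tips is the distance from the TCP to the fingertips, in m); x points along the fingers, z is the direction in which the jaws open and shut, and the axes are right-handed (so a half turn about x gives the same grasp; the last joint's range is limited). The gripper opens to 93 mm and grips with 3 to 60 N. Pads are 15 mm wide; open, the fingers measure 128 mm over their backs; the gripper's body (75 mm by 188 mm) begins 65 mm behind the grasp point.
Start: joints at [0.486, 0.259, 1.535, -0, 1.348, -0.203], TCP at [0.425, 0.35, 0.233] pointing down, gripper open.
Joint ranges: [-3.14, 3.14], [-0.91, 2.08], [0.19, 2.58], [-1.22, 4.36], [0.22, 2.71], [-3.12, 3.12]. Speed limits (rad/s): [2.57, 2.57, 3.14, 3.14, 3.14, 3.14].

### API

Orientations are given as a rotation vector (axis times angle).
In Python, from workcell import env, eyes gives the robot as it stands.
- The arm moves only by the tool servo_tool, never from a script. Its argument "targets" is one flat list of numbers, 7 for each row, row after row: the shift along the tool's x, y, z in mm, then the turn, a rotation vector about the tool's x, y, z in degrees, then the opening, from 0 (shut) to 1 (fully open). In form: [tx, ty, tz, rx, ry, rz, claw, tx, ty, tz, rx, ry, rz, claw, ...]. A call has 1 to 5 rows; each row shifts and turns the commanded pose from where the row before left it, along the tool's axes as they then stand; what a row does not reach is not made up. A row lasts 1/8 s, in which the tool goes at most 62.5 mm and 10.7 degrees, less where a joint would pass 70% of its speed; a pose out of reach is approached as far as the arm can. A call with a gripper value outside its range is refused whole. The fingers move at their own pace and stop on an object; "force" is the grip in N (left out, the last holds). Time passes only in rows, so rows that do not move let the fingers close. It gives the time, the measured TCP pose, the force and the opening at its end, in the units of the state.
- env.state(): the state, without advancing time (a new reading comes with each control period).
- eyes.get_image(name): name is "scene" or "top"; returns (picture, depth): 480x640x3 uint8, red, green, blue; 480x640 float32, m along the optical axis (not along the pixel's ray), 0 where there is no reading.
- eyes.calibration(name): a dict with "fx", "fy", "cx", "cy" (pixels), "rvec" (rotation vector, rad) and "tvec" (3), from world to camera coordinates, as OpenCV has them. Camera axes: x right, y down, z forward; pixel columns grow to the right and rows downward; lengths in m; the calibration is good to about 2 mm. A picture is of the moment at which its call begins. calibration takes no time and is no camera call.
- env.finish_job(): hands the job in, once; it reports no verdict.
The state is a dict: "time_s": time; "joints": joint angles; "dq": joint speeds; "effort": joint torques, N m; "position": TCP position; "eef_rot": TCP orientation; "contact_force": force on the tool from outside, world axes, zero at the start; "torque": the same for the moment, N m; "grip_width": finger opening in m.
Only numpy, scipy, OpenCV 4.12 (cv2) and the standard library are available. Lean on these libraries where they do the work, as an engineer would, in place of code of your own. Each camera call takes 0.05 s, during which the arm holds its last target.

## Working session

There is one attempt and no reset: what is moved stays moved. The work goes in short steps, Python scripts to look and compute and a tool call to move; the robot and the scene stay as the last step left them, time stands still between calls to the robot, and variables do not carry over. Pictures are saved under pics/ and viewed, and the job is handed in when it is done.

Besides the shell and the picture viewer there is one more tool, called after "Request:" as name(argument=value, ...), one argument or row to a line, values as JSON. servo_tool: Moves the arm, as the interface text tells. Its arguments: {"type":"object","properties":{"targets":{"type":"array"},"force":{"type":"number"}},"required":["targets"]}

```bash
ls; mkdir -p pics
python3 - <<'E'
from workcell import env, eyes
import cv2,numpy as np
print(env.state(), env.tcp_to_tips)
for n in ("scene","top"):
    p,d=eyes.get_image(n); cv2.imwrite(f"pics/{n}0.png",p[:,:,::-1]); np.savez(f"pics/{n}0.npz",p=p,d=d)
    print(n,eyes.calibration(n))
E
```

```text
pics
{'time_s': 0.0, 'joints': array([ 4.86192435e-01,  2.59326199e-01,  1.53607399e+00, -1.64408712e-05,
        1.34799477e+00, -2.02822418e-01]), 'dq': array([-1.10539262e-04,  5.26225418e-04,  7.33923023e-05, -6.66893780e-04,
        5.39552567e-04,  8.53448250e-04]), 'effort': array([-2.51364479e-03, -4.37301457e+01, -2.83998173e+01,  7.16638751e-02,
        4.14423749e-02, -1.63573864e-04]), 'position': array([0.42405761, 0.34943369, 0.23183038]), 'eef_rot': array([-0.53954878,  1.50450275,  0.53911701]), 'contact_force': array([ 0.50271002, -0.30448474, -0.04429115]), 'torque': array([ 0.01257922, -0.01541093, -0.04200226]), 'grip_width': 0.09274719906479159} 0.014
scene {'fx': 442.02052245585844, 'fy': 442.02052245585844, 'cx': 319.01521033762356, 'cy': 242.4840473113459, 'rvec': array([ 2.36876517,  0.91555112, -0.27749196]), 'tvec': array([-0.45793964, -0.23986795,  1.09122775])}
top {'fx': 439.54517287659246, 'fy': 439.54517287659246, 'cx': 323.11540496648513, 'cy': 241.7427836238747, 'rvec': array([ 2.08844861, -2.13868866,  0.18089592]), 'tvec': array([0.05561666, 0.57595908, 0.77877758])}
```

View pics/scene0.png

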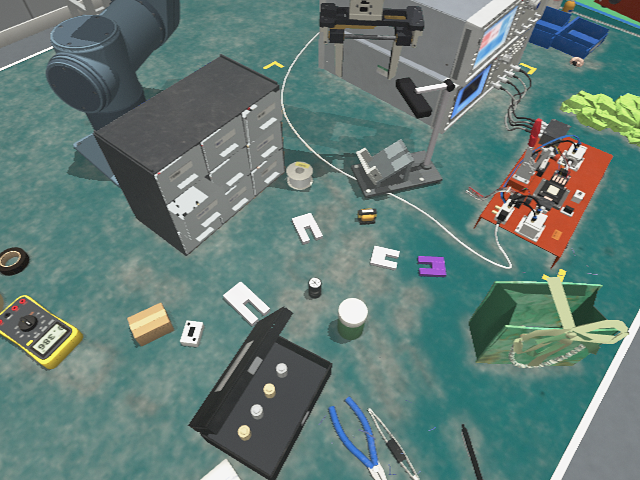

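View pics/top0.png

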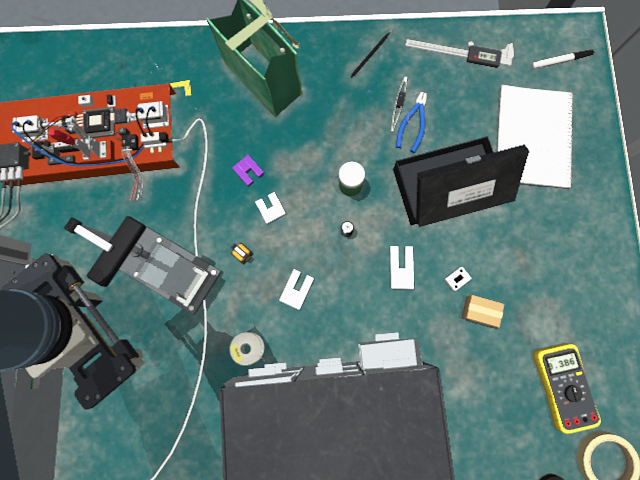

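The scene picture shows the cabinet, the jig near (395,165) with its lamp, and the plates near (307,227), (385,257) and (246,301). In the top picture the long plate is at (402,268), mid at (297,289), short at (270,207), and the purple decoy at (248,169). The jig's low end is near (200,290).

```bash
cat > h.py <<'E'
import numpy as np,cv2
from scipy.spatial.transform import Rotation as R
from workcell import env,eyes
def cal(n):
    c=eyes.calibration(n); return c,R.from_rotvec(c['rvec']).as_matrix(),np.array(c['tvec'])
def ray(n,uv,z):
    c,Rm,t=cal(n); uv=np.atleast_2d(uv).astype(float)
    d=np.c_[(uv[:,0]-c['cx'])/c['fx'],(uv[:,1]-c['cy'])/c['fy'],np.ones(len(uv))]@Rm
    o=-Rm.T@t; s=(z-o[2])/d[:,2]; return o+d*s[:,None]
def proj(n,P):
    c,Rm,t=cal(n); q=np.atleast_2d(P)@Rm.T+t
    return np.c_[q[:,0]/q[:,2]*c['fx']+c['cx'],q[:,1]/q[:,2]*c['fy']+c['cy']]
def cloud(n,d):
    c,Rm,t=cal(n); v,u=np.mgrid[:480,:640]
    q=np.stack([(u-c['cx'])/c['fx']*d,(v-c['cy'])/c['fy']*d,d],-1)
    return (q-t)@Rm
E
python3 - <<'E'
from h import *
D={n:np.load(f"pics/{n}0.npz") for n in("scene","top")}
seeds={"long":(.084,.044,.014,44,(402,268),(246,301)),"mid":(.068,.044,.012,36,(297,289),(307,227)),"short":(.052,.044,.010,26,(270,207),(385,257))}
for n in("top","scene"):
    p=D[n]['p']; m=((p.min(2)>170)).astype(np.uint8)
    k,lab,st,ce=cv2.connectedComponentsWithStats(m)
    for name,(L,W,H,_,s1,s2) in seeds.items():
        s=s1 if n=="top" else s2
        best=min(range(1,k),key=lambda i:np.hypot(*(ce[i]-s)) if st[i,4]>80 else 1e9)
        v,u=np.where(lab==best)
        P=ray(n,np.c_[u,v],H)[:,:2]
        # min-area rect in world plane
        r=cv2.minAreaRect((P*1000).astype(np.float32))
        c=np.array(r[0])/1000
        cm=P.mean(0)
        print(n,name,"area",st[best,4],"rect",np.round(r[0],1),np.round(r[1],1),round(r[2],1),"centroid-rect",np.round((cm-c)*1000,1))
p=D["top"]['p'][150:390,20:330]
cv2.imwrite("pics/jigtop.png",cv2.resize(p,None,fx=2.5,fy=2.5,interpolation=cv2.INTER_CUBIC)[:,:,::-1])
p=D["scene"]['p'][60:260,300:500]
cv2.imwrite("pics/jigscene.png",cv2.resize(p,None,fx=3,fy=3,interpolation=cv2.INTER_CUBIC)[:,:,::-1])
E
```

```text
top long area 856 rect [ 530.9 -110.5] [45.2 83.1] 88.5 centroid-rect [-3.4  0.2]
top mid area 677 rect [493.1  97.6] [44.7 68.6] 64.5 centroid-rect [-2.9  1.3]
top short area 464 rect [660.2 149.5] [52.  44.7] 26.2 centroid-rect [-1.7 -0.9]
scene long area 799 rect [ 531.8 -110.9] [43.8 84.5] 87.4 centroid-rect [-2.7 -0.6]
scene mid area 448 rect [493.7  96.8] [44.4 67.6] 65.2 centroid-rect [-2.2  0.7]
scene short area 400 rect [661.  149.1] [52.8 43.9] 26.8 centroid-rect [-1.9 -1.4]
```

```bash
sleep 1
```

```text
(no output)
```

View pics/jigtop.png

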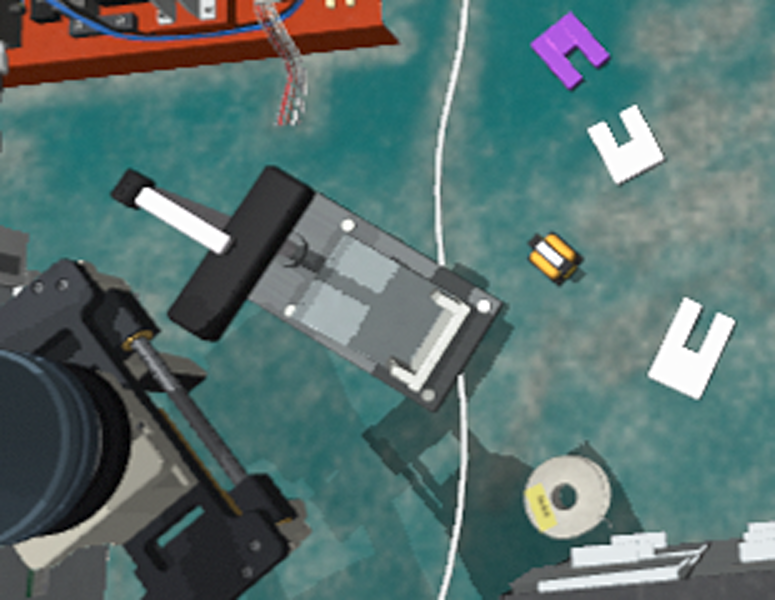

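View pics/jigscene.png

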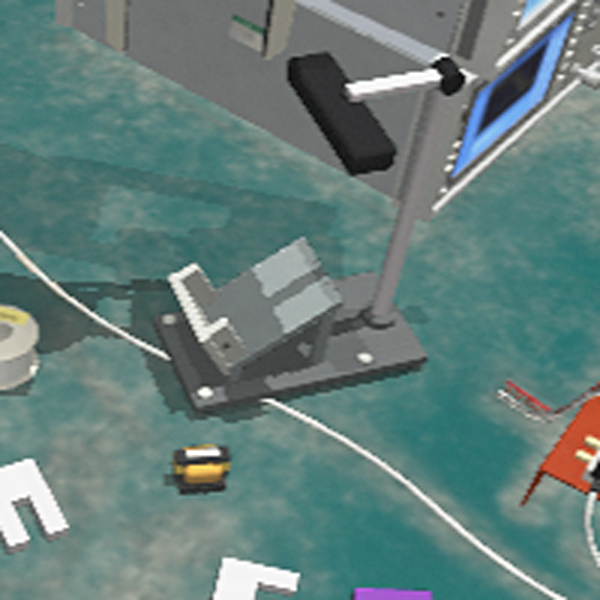

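The enlarged views show the jig's low end with white stop and cheeks (jigtop ~(435,345)), uphill towards upper left. Both cameras agree to 1 mm on the plates. Next I measure the jig.

Run:
```python
from h import *
D={n:np.load(f"pics/{n}0.npz") for n in("scene","top")}
C={n:cloud(n,D[n]['d']) for n in D}
# bed plane from top crop region
sel={"top":(slice(150+245//1,150+0),)}
u0=lambda a:int(a/2.5+20); v0=lambda a:int(a/2.5+150)
def planefit(P):
    for _ in range(5):
        A=np.c_[P[:,:2],np.ones(len(P))]; s=np.linalg.lstsq(A,P[:,2],rcond=None)[0]; r=P[:,2]-A@s
        P=P[abs(r)<max(2*r.std(),1e-4)]
    n=np.array([-s[0],-s[1],1]);n/=np.linalg.norm(n); return n,P.mean(0),len(P),r.std()
poly=np.array([[330,250],[400,290],[375,345],[305,310]])/2.5+[20,150]
m=np.zeros((480,640),np.uint8); cv2.fillPoly(m,[poly.astype(int)],1)
n,c,k,s=planefit(C["top"][(m>0)&(D["top"]['d']>0)]); print("top bed n",n,c,k,s,"tilt",np.degrees(np.arccos(n[2])),"uphill yaw",np.degrees(np.arctan2(-n[1],-n[0])))
poly=np.array([[225,295],[300,250],[330,290],[250,345]])/3+[300,60]
m=np.zeros((480,640),np.uint8); cv2.fillPoly(m,[poly.astype(int)],1)
n,c,k,s=planefit(C["scene"][(m>0)&(D["scene"]['d']>0)]); print("scene bed n",n,c,k,s,"tilt",np.degrees(np.arccos(n[2])),"uphill yaw",np.degrees(np.arctan2(-n[1],-n[0])))
# base top
for nme in C:
    P=C[nme]; z=P[...,2]
    mm=(z>.012)&(z<.024)&(D[nme]['d']>0)
    near=np.hypot(P[...,0]-.56,P[...,1]-.28)<.2
    mm=(mm&near&(D[nme]['p'].max(2)<150)).astype(np.uint8)
    mm=cv2.morphologyEx(mm,cv2.MORPH_OPEN,np.ones((2,2)))
    k,lab,st,ce=cv2.connectedComponentsWithStats(mm)
    keep=np.isin(lab,[i for i in range(1,k) if st[i,4]>40])
    v,u=np.where(keep); Q=ray(nme,np.c_[u,v],.018)[:,:2]*1000
    r=cv2.minAreaRect(Q.astype(np.float32)); print(nme,len(v),r, np.median(z[keep]))
    im=D[nme]['p'].copy(); im[keep]=[255,0,255]
    im=im[150:390,20:330] if nme=="top" else im[60:260,300:500]
    cv2.imwrite(f"pics/base_{nme}.png",cv2.resize(im,None,fx=2.5,fy=2.5)[:,:,::-1])
```

```text
top bed n [-0.25728766 -0.41674758  0.8718512 ] [0.53001288 0.34481022 0.06699116] 734 0.001349687825424045 tilt 29.325521094259027 uphill yaw 58.310042163211016
scene bed n [-0.26078573 -0.4159229   0.87120546] [0.52951246 0.33734949 0.06322717] 491 0.0011715602875596084 tilt 29.40097514734179 uphill yaw 57.91208327491667
scene 1534 ((545.2578735351562, 349.1787414550781), (191.1003875732422, 102.68316650390625), 58.92852020263672) 0.016921679418559647
top 1993 ((533.9024047851562, 343.85791015625), (178.65289306640625, 99.54354858398438), 58.55271911621094) 0.016470532202698677
```

View pics/base_scene.png

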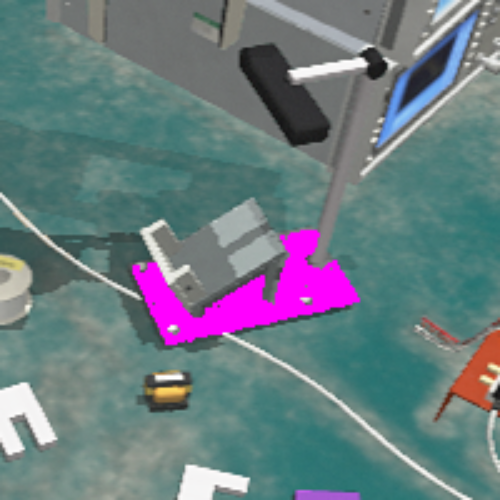

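View pics/base_top.png

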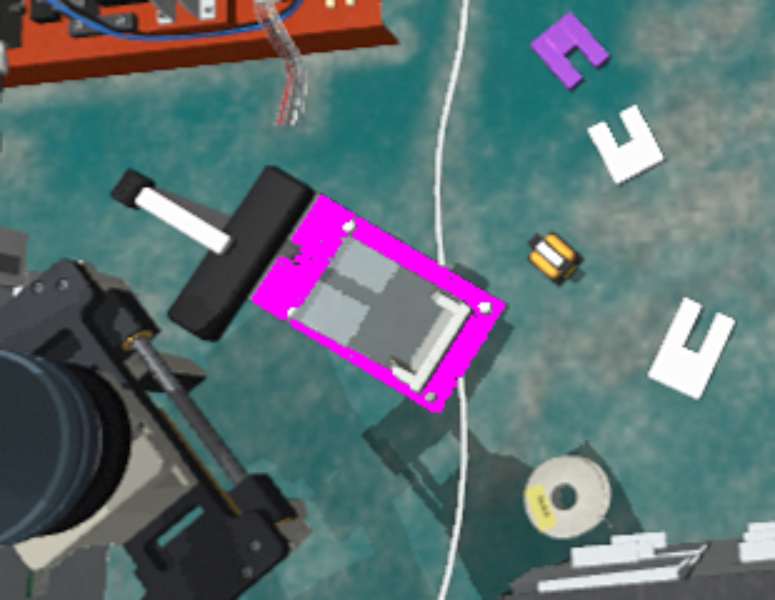

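```bash
cat >> h.py <<'E'
def jig(ox,oy,yaw):
    Rj=R.from_euler('z',yaw,degrees=True).as_matrix(); o=np.array([ox,oy,0])
    Rb=Rj@R.from_euler('y',-30,degrees=True).as_matrix(); ob=o+[0,0,.038]
    return Rj,o,Rb,ob
E
python3 - <<'E'
from h import *
D={n:np.load(f"pics/{n}0.npz") for n in("scene","top")}
r={"top":(533.9,343.86,178.65,58.55),"scene":(545.26,349.18,191.1,58.93)}
for n,(x,y,l,a) in r.items():
    d=np.array([np.cos(np.radians(a)),np.sin(np.radians(a))]); low=np.array([x,y])-d*l/2; print(n,"origin",low+30*d)
ox,oy,yaw=.5105,.293,58.7
Rj,o,Rb,ob=jig(ox,oy,yaw)
bed=np.array([[0,-36,0],[92,-36,0],[92,36,0],[0,36,0]])/1000@Rb.T+ob
stop=np.array([[0,-26,42],[0,26,42],[16,26,42],[16,34,42],[-8,34,42],[-8,-34,42],[16,-34,42],[16,-26,42]])/1000@Rb.T+ob
base=np.array([[-30,-50,18],[160,-50,18],[160,50,18],[-30,50,18]])/1000@Rj.T+o
lamp=np.array([[50,-55,230],[82,-55,230],[82,55,230],[50,55,230]])/1000@Rj.T+o
for n,(x0,y0,w,h) in {"top":(20,150,310,240),"scene":(320,60,150,150)}.items():
    f=4 if n=="scene" else 2.5
    im=cv2.resize(D[n]['p'][y0:y0+h,x0:x0+w],None,fx=f,fy=f,interpolation=cv2.INTER_CUBIC)[:,:,::-1].copy()
    for P,c in((bed,(0,255,0)),(stop,(0,0,255)),(base,(255,255,0)),(lamp,(0,255,255))):
        q=(proj(n,P)-[x0,y0]+.5)*f; cv2.polylines(im,[q.astype(int)],True,c,1)
    cv2.imwrite(f"pics/ov_{n}.png",im)
E
```

```text
top origin [502.94692633 293.25009133]
scene origin [511.43063365 293.03397189]
```

```bash
sleep 1
```

```text
(no output)
```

View pics/ov_top.png

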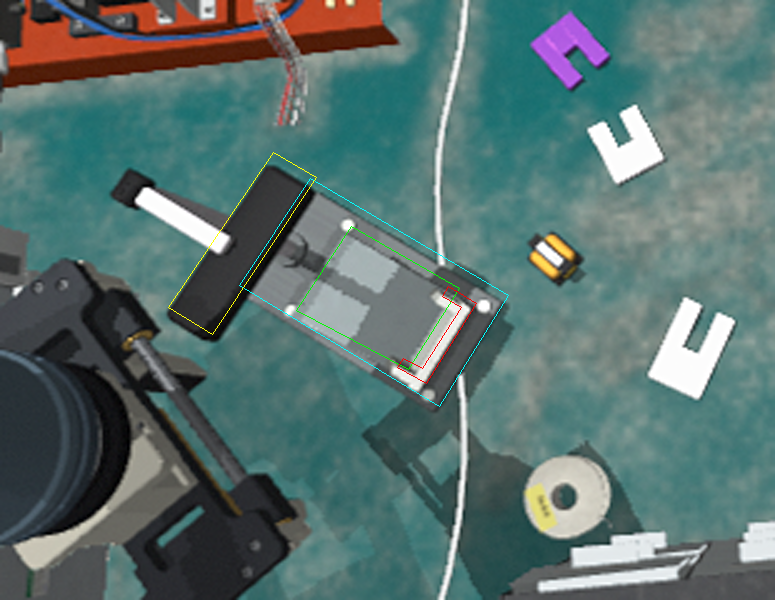

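View pics/ov_scene.png

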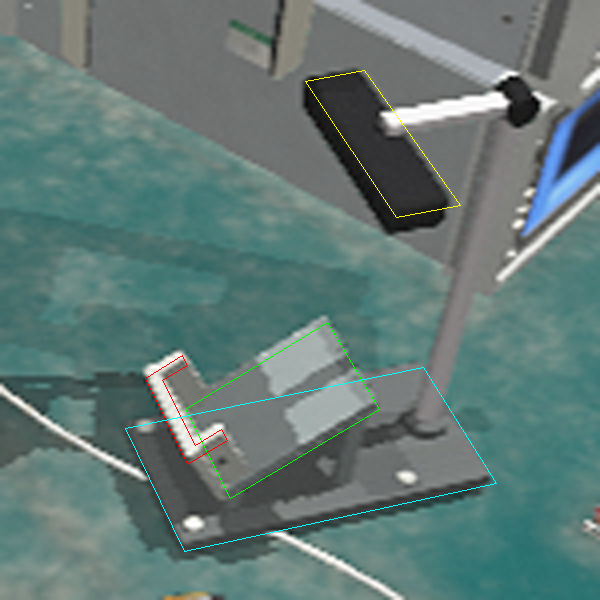

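The overlays are a few mm off and disagree between views (top wants -x). I'll zoom in on the distinct corners.

Run:
```python
from h import *
D={n:np.load(f"pics/{n}0.npz") for n in("scene","top")}
for n,(x0,y0,w,h) in {"top":(160,250,80,72),"scene":(350,140,100,66)}.items():
    f=8
    im=cv2.resize(D[n]['p'][y0:y0+h,x0:x0+w],None,fx=f,fy=f,interpolation=cv2.INTER_CUBIC).astype(float)
    im=np.clip(255*(im/255)**.6,0,255).astype(np.uint8)[:,:,::-1].copy()
    for a in range(0,w,10):
        cv2.putText(im,str(x0+a),(a*f,10),0,.35,(0,0,255),1); cv2.line(im,(a*f+4,12),(a*f+4,18),(0,0,255),1)
    for a in range(0,h,10):
        cv2.putText(im,str(y0+a),(0,a*f+8),0,.35,(0,0,255),1)
    cv2.imwrite(f"pics/z_{n}.png",im)
for n in D:
    c,Rm,t=cal(n); print(n,-Rm.T@t)
```

```text
scene [ 0.88989828 -0.31933821  0.75108422]
top [0.42007484 0.02836258 0.87409913]
```

```bash
sleep 1
```

```text
(no output)
```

View pics/z_top.png

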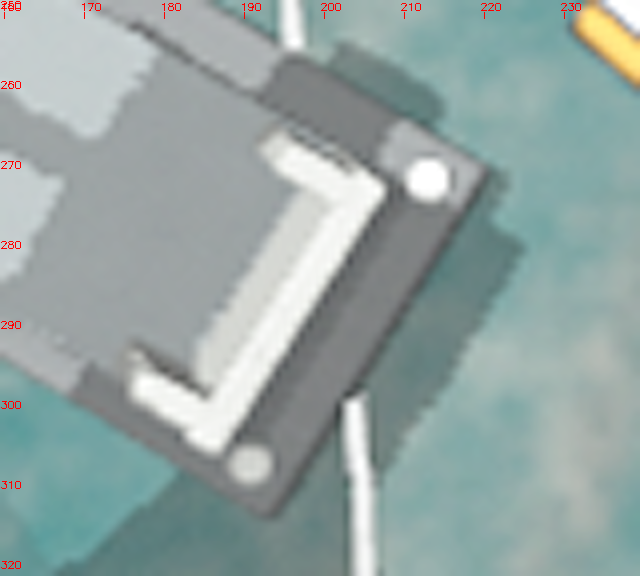

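View pics/z_scene.png

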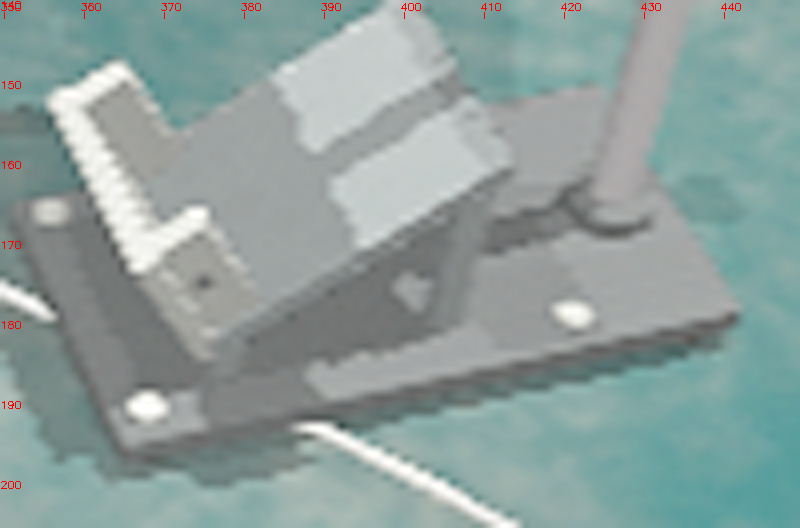

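The top zoom shows the base corners at about (221,271) and (193,314) and the stop's outer corners at (207,273) and (186,306). The scene zoom shows base corners at (351,166), (365,196) and (442,179) and stop corners at (356,152) and (366,174).

```bash
cat > fit.py <<'E'
from h import *
from scipy.optimize import least_squares
Z=lambda x0,y0,p:(np.array(p)+.5)/8-.5+np.array([x0,y0])
J=[] # (cam, frame, pt, px)
T=lambda p:Z(160,250,p); S=lambda p:Z(350,140,p)
obs=[("top",'j',(-30,-50,18),T((490,173))),("top",'j',(-30,50,18),T((270,516))),
("top",'b',(-8,-34,42),T((384,187))),("top",'b',(-8,34,42),T((212,452))),
("scene",'j',(-30,-50,18),S((122,446))),("scene",'j',(-30,50,18),S((8,207))),("scene",'j',(160,-50,18),S((738,310))),
("scene",'b',(-8,-34,42),S((134,270))),("scene",'b',(-8,34,42),S((50,100))),("scene",'b',(92,-36,0),S((512,165)))]
def res(q,cams):
    Rj,o,Rb,ob=jig(*q[:3]); out=[]
    for n,f,p,px in obs:
        if n not in cams: continue
        P=np.array(p)/1000; P=Rj@P+o if f=='j' else Rb@P+ob
        out.append(proj(n,P)[0]-px)
    return np.array(out)
for cams in(("top",),("scene",),("top","scene")):
    s=least_squares(lambda q:res(q,cams).ravel(),[.508,.294,58.7],x_scale=[.01,.01,1],loss='soft_l1')
    print(cams,np.round(s.x*[1000,1000,1],2)); print(np.round(res(s.x,cams),1).tolist())
E
python3 fit.py
```

```text
('top',) [505.75 297.68  57.75]
[[-0.2, -0.8], [-1.2, 0.5], [0.2, 0.8], [1.0, -0.5]]
('scene',) [505.79 296.79  58.68]
[[0.3, 0.2], [-0.1, -0.7], [1.0, 0.1], [-0.5, 0.2], [-0.5, 0.3], [0.0, -0.4]]
('top', 'scene') [505.58 297.32  58.42]
[[-0.2, -1.0], [-0.6, 0.6], [0.3, 0.6], [1.5, -0.4], [0.3, -0.1], [-0.0, -0.9], [1.1, 0.2], [-0.5, -0.0], [-0.4, 0.1], [0.1, -0.4]]
```

Both cameras now agree on the jig: origin (505.7, 297.1) mm, yaw 58.4 deg. Next come the obstacles and the tool frame.

Run:
```python
from h import *
D={n:np.load(f"pics/{n}0.npz") for n in("scene","top")}
print("cab top corners",np.round(ray("top",[[222,385],[438,372],[440,372]],.237),3).tolist())
print("drawer/handles tops (z from depth)")
C=cloud("top",D["top"]['d']); 
for uv in [(390,352),(415,345),(338,366),(265,375),(390,400),(300,420),(484,310),(457,278),(347,228),(351,175),(242,253),(246,348),(425,185),(530,150),(400,200),(110,250)]:
    print(uv,np.round(C[uv[1],uv[0]],3))
s=env.state(); M=R.from_rotvec(s['eef_rot']).as_matrix(); print(np.round(M,3))
S=cloud("scene",D["scene"]['d']); 
for uv in [(185,205),(190,245),(281,95),(230,65),(280,150),(245,160)]: print("scene",uv,np.round(S[uv[1],uv[0]],3))
```

```text
cab top corners [[0.342, 0.184, 0.237], [0.354, -0.117, 0.237], [0.354, -0.119, 0.237]]
drawer/handles tops (z from depth)
(390, 352) [ 0.373 -0.071  0.085]
(415, 345) [ 0.384 -0.114  0.091]
(338, 366) [0.36  0.021 0.184]
(265, 375) [0.349 0.133 0.178]
(390, 400) [ 0.318 -0.048  0.238]
(300, 420) [0.294 0.076 0.236]
(484, 310) [ 0.443 -0.256  0.036]
(457, 278) [ 0.506 -0.215  0.019]
(347, 228) [ 0.606 -0.005  0.038]
(351, 175) [ 0.702 -0.014  0.074]
(242, 253) [0.564 0.202 0.026]
(246, 348) [ 0.381  0.197 -0.   ]
(425, 185) [ 0.651 -0.134  0.158]
(530, 150) [ 0.767 -0.388  0.012]
(400, 200) [ 0.67  -0.117  0.002]
(110, 250) [0.539 0.36  0.23 ]
[[-0.001 -0.636  0.772]
 [-0.001  0.772  0.636]
 [-1.     0.    -0.002]]
scene (185, 205) [ 0.319 -0.066  0.083]
scene (190, 245) [ 0.358 -0.102  0.022]
scene (281, 95) [0.124 0.391 0.001]
scene (230, 65) [0.221 0.167 0.237]
scene (280, 150) [0.339 0.178 0.076]
scene (245, 160) [0.346 0.074 0.123]
```

```bash
cat >> h.py <<'E'
JX,JY,JYAW=.5057,.2971,58.4
def down(zyaw):
    a=np.radians(zyaw); z=np.array([np.cos(a),np.sin(a),0]); x=np.array([0,0,-1.]); return np.c_[x,np.cross(z,x),z]
def bedpose(p):  # p mm in bed frame, tool square to bed
    Rj,o,Rb,ob=jig(JX,JY,JYAW)
    return Rb@(np.array(p)/1000)+ob, np.c_[-Rb[:,2],-Rb[:,0],Rb[:,1]]
def cur():
    s=env.state(); return s,np.array(s['position']),R.from_rotvec(s['eef_rot']).as_matrix()
def show():
    s,p,M=cur(); Rj,o,Rb,ob=jig(JX,JY,JYAW)
    print("t",round(s['time_s'],2),"p",np.round(p*1000,1),"bed",np.round((p-ob)@Rb*1000,1),"F",np.round(s['contact_force'],1),"w",round(s['grip_width']*1000,1),"q",np.round(s['joints'],2),"zyaw",round(np.degrees(np.arctan2(M[1,2],M[0,2])),1))
def plan(wps,claw):
    """wps: list of (pos,M,n)"""
    s,p,M=cur(); rows=[]
    for pos,Mt,n in wps:
        for i in range(n):
            k=n-i; dM=R.from_matrix(M.T@Mt).as_rotvec(degrees=True)/k
            if i<n-1:  dM=np.round(dM*2)/2
            else: dM=np.round(dM,1)
            sh=np.round(M.T@(np.array(pos)-p)*1000/k,0 if i<n-1 else 1)
            rows.append(list(sh)+list(dM)+[claw])
            p=p+M@sh/1000; M=M@R.from_rotvec(dM,degrees=True).as_matrix()
    show()
    for i in range(0,len(rows),5):
        print("[",", ".join(",".join(f"{v+0:g}" for v in r) for r in rows[i:i+5]),"]")
        for r in rows[i:i+5]:
            if np.linalg.norm(r[:3])>62 or np.linalg.norm(r[3:6])>10.7: print("!! big row",r)
E
python3 - <<'E'
from h import *
plan([((.425,.30,.26),down(39.5),1),((.47,.11,.25),down(70),4),((.531,-.11,.20),down(88),5),((.5314,-.1107,.06),down(88),3)],.7)
E
```

```text
t 0.1 p [424.1 349.4 231.9] bed [ 98.5  96.9 167. ] F [0.5 0.2 0.1] w 92.9 q [ 0.49  0.26  1.54 -0.    1.35 -0.2 ] zyaw 39.5
[ -28.1,-38.7,-30.8,0,-0.1,0,0.7, 2,-44,-22,-7.5,0,0,0.7, 3,-41,-27,-7.5,0,0,0.7, 2,-37,-32,-8,0,0,0.7, 3,-31.3,-36.5,-7.5,0,0,0.7 ]
[ 10,-27,-37,-3.5,0,0,0.7, 10,-24,-39,-3.5,0,0,0.7, 10,-22,-40,-3.5,0,0,0.7, 10,-19,-41,-4,0,0,0.7, 9.9,-16.3,-42.9,-3.5,0,0,0.7 ]
[ 47,0,0,0,0,0,0.7, 46,0,0,0,0,0,0.7, 47,-0.4,-0.7,0,0,0,0.7 ]
```

Request:
servo_tool(
  targets=[-28, -38, -31, 0, 0, 0, 0.7, 2, -44, -22, -7.5, 0, 0, 0.7, 3, -41, -27, -7.5, 0, 0, 0.7, 2, -37, -32, -8, 0, 0, 0.7, 3, -31, -36, -7.5, 0, 0, 0.7],
  force=25,
)

```text
time_s: 0.72
position: [0.4696, 0.1097, 0.2504]
eef_rot: [-0.951, 1.353, 0.952]
contact_force: [0.1, 0.1, 1.1]
grip_width: 0.0648
```

Request:
servo_tool(
  targets=[10, -27, -37, -3.5, 0, 0, 0.7, 10, -24, -39, -3.5, 0, 0, 0.7, 10, -22, -40, -3.5, 0, 0, 0.7, 10, -19, -41, -4, 0, 0, 0.7, 10, -16, -43, -3.5, 0, 0, 0.7],
)

```text
time_s: 1.35
position: [0.5304, -0.1102, 0.1999]
eef_rot: [-1.184, 1.225, 1.185]
contact_force: [0.2, 0.2, 0.5]
grip_width: 0.065
```

Request:
servo_tool(
  targets=[47, 0, 0, 0, 0, 0, 0.7, 40, 0, 0, 0, 0, 0, 0.7, 0, 0, 0, 0, 0, 0, 0.7],
)

```text
time_s: 1.72
position: [0.5278, -0.108, 0.1105]
eef_rot: [-1.177, 1.229, 1.19]
contact_force: [0.4, -0.2, 0.7]
grip_width: 0.0653
```

Run:
```python
from h import *
plan([((.5314,-.1107,.017),down(88),2)],.7)
for n in("top","scene"):
    p,d=eyes.get_image(n); cv2.imwrite(f"pics/a_{n}.png",p[:,:,::-1])
```

```text
t 1.73 p [ 527.8 -108.   110.5] bed [-252.5 -231.1  229.5] F [ 0.4 -0.2  0.7] w 65.3 q [-0.41  0.36  1.72 -0.    1.07 -1.94] zyaw 88.0
[ 47,-2,-1,0,0,0,0.7, 46.5,-2.4,-1.9,0,0.2,-0.4,0.7 ]
```

View pics/a_scene.png

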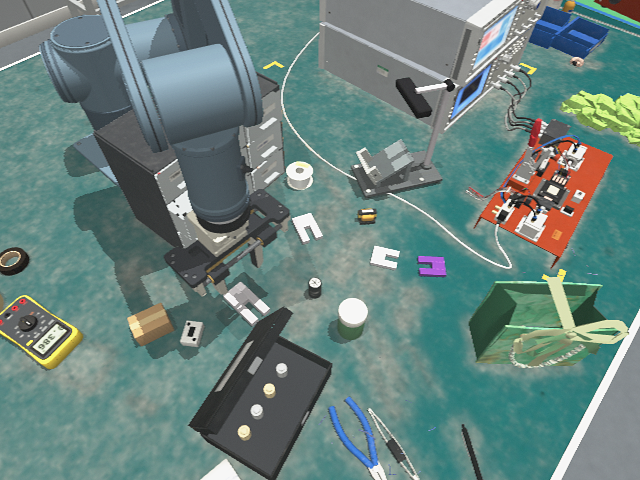

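View pics/a_top.png

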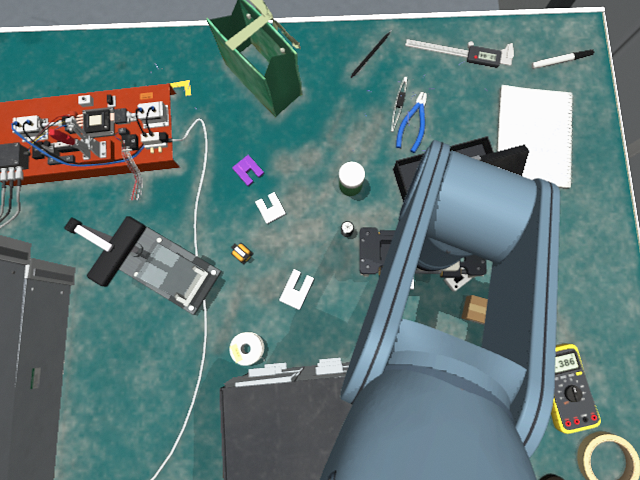

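The pictures show the arm over the cabinet with the jaws above the long plate (scene (240,290)), nothing touched. I correct and descend.

Request:
servo_tool(
  targets=[40, -3, -2, 0, 0.2, -0.4, 0.7, 40, -1, -1, 0, 0, 0, 0.7, 0, 0, 0, 0, 0, 0, 0.7],
)

```text
time_s: 2.2
position: [0.5339, -0.1117, 0.0333]
eef_rot: [-1.187, 1.224, 1.179]
contact_force: [0.3, 1.8, 0.3]
grip_width: 0.0648
```

Run:
```python
from h import *
plan([((.5314,-.1107,.017),down(88),1)],.7)
```

```text
t 2.2 p [ 533.9 -111.7   33.3] bed [-291.1 -238.3  162.6] F [0.3 1.8 0.3] w 64.8 q [-0.41  0.46  1.79 -0.    0.89 -1.95] zyaw 88.0
[ 16.2,2.7,0.9,0,-0.1,0.3,0.7 ]
```

Request:
servo_tool(
  targets=[12, 1.5, 0.5, 0, 0, 0.2, 0.7, 0, 0, 0, 0, 0, 0, 0.7],
)

```text
time_s: 2.45
position: [0.5338, -0.1118, 0.0227]
eef_rot: [-1.189, 1.225, 1.178]
contact_force: [0.1, 0.3, -0.4]
grip_width: 0.0649
```

Request:
servo_tool(
  targets=[3, 0, 0, 0, 0, 0, 0.7, 0, 0, 0, 0, 0, 0, 0.7],
)

```text
time_s: 2.7
position: [0.5335, -0.1117, 0.0191]
eef_rot: [-1.188, 1.225, 1.178]
contact_force: [0.0, -0.1, 0.7]
grip_width: 0.0652
```

Request:
servo_tool(
  targets=[2, 2, 0, 0, 0, 0.2, 0.7, 0, 0, 0, 0, 0, 0, 0.3, 0, 0, 0, 0, 0, 0, 0.3, 0, 0, 0, 0, 0, 0, 0.3, 0, 0, 0, 0, 0, 0, 0.3],
)

```text
time_s: 3.32
position: [0.5312, -0.1115, 0.0166]
eef_rot: [-1.186, 1.228, 1.182]
contact_force: [0.1, 1.2, 0.0]
grip_width: 0.0437
```

Run:
```python
from h import *
s,p,M=cur()
print(M.round(3))
B,Mb=bedpose((-60,0,150))
print(B)
plan([((.53,-.108,.19),down(88),4),((.47,.10,.24),down(118),5),(B,Mb,5)],.3)
```

```text
[[-0.    -0.999  0.035]
 [-0.003  0.035  0.999]
 [-1.     0.    -0.003]]
[0.43917395 0.18896345 0.13790381]
t 3.33 p [ 531.2 -111.5   16.6] bed [-300.5 -235.9  148.8] F [0.1 1.2 0. ] w 43.7 q [-0.41  0.49  1.8  -0.    0.85 -1.94] zyaw 88.0
[ -43,0,1,0,0,0,0.3, -43,0,1,0,0,0,0.3, -44,1,0,0,0,0,0.3, -43.4,0.4,0.9,0,-0.2,0,0.3, -10,13,41,-6,0,0,0.3 ]
[ -10,9,42,-6,0,0,0.3, -10,5,43,-6,0,0,0.3, -10,0,44,-6,0,0,0.3, -9.9,-4.4,43,-6,0,0,0.3, 20,-3,19,-6,-1.5,-6,0.3 ]
[ 21,-3,18,-6,-1.5,-6,0.3, 22,-2,17,-6,-1.5,-6,0.3, 23,-1,16,-6,-2,-5.5,0.3, 23,-1,14.9,-5.7,-1.5,-5.9,0.3 ]
```

Request:
servo_tool(
  targets=[-30, 0, 0, 0, 0, 0, 0.3, -45, 0, 0, 0, 0, 0, 0.3, -50, 0, 0, 0, 0, 0, 0.3, -50, 0, 0, 0, 0, 0, 0.3, -20, 12, 40, -6, 0, 0, 0.3],
)

```text
time_s: 3.95
position: [0.5227, -0.0726, 0.2148]
eef_rot: [-1.267, 1.177, 1.252]
contact_force: [-0.1, 0.7, -2.0]
grip_width: 0.0436
```

Request:
servo_tool(
  targets=[-20, 9, 42, -6, 0, 0, 0.3, -15, 5, 43, -6, 0, 0, 0.3, -5, 0, 44, -6, 0, 0, 0.3, -5, -4, 43, -6, 0, 0, 0.3],
)

```text
time_s: 4.45
position: [0.4712, 0.0973, 0.2561]
eef_rot: [-1.564, 0.938, 1.56]
contact_force: [0.7, -0.2, -2.8]
grip_width: 0.0438
```

Run:
```python
from h import *
B,Mb=bedpose((44,0,150))
print(B)
plan([(B,Mb,6)],.3)
```

```text
[0.4863676  0.26567564 0.18990381]
t 4.45 p [471.2  97.3 256.1] bed [-53.9 -75.3 283. ] F [ 0.7 -0.2 -2.8] w 43.8 q [-0.03  0.12  1.65 -0.    1.37 -2.09] zyaw 118.2
[ 11,-15,24,-5,-1.5,-5,0.3, 13,-17,22,-5,-1.5,-5,0.3, 15,-17,20,-5,-1.5,-5,0.3, 17,-17,18,-5,-1,-5,0.3, 19,-17,16,-5,-1.5,-4.5,0.3 ]
[ 20,-17.5,14.2,-4.6,-1.1,-4.8,0.3 ]
```

Request:
servo_tool(
  targets=[11, -15, 24, -5, -1.5, -5, 0.3, 13, -17, 22, -5, -1.5, -5, 0.3, 15, -17, 20, -5, -1.5, -5, 0.3, 17, -17, 18, -5, -1, -5, 0.3, 19, -17, 16, -5, -1.5, -4.5, 0.3],
)

```text
time_s: 5.08
position: [0.4842, 0.237, 0.1998]
eef_rot: [-1.793, 0.172, 1.579]
contact_force: [0.1, 0.3, -1.6]
grip_width: 0.0438
```

Request:
servo_tool(
  targets=[20, -17.5, 14, -4.5, -1, -5, 0.3, 0, 0, 0, 0, 0, 0, 0.3],
)

```text
time_s: 5.32
position: [0.4858, 0.2643, 0.1878]
eef_rot: [-1.816, 0.031, 1.563]
contact_force: [-1.0, -0.6, -1.1]
grip_width: 0.0432
```

Run:
```python
from h import *
B,Mb=bedpose((44,0,60))
plan([(B,Mb,2)],.3)
for n in("top","scene"):
    p,d=eyes.get_image(n); cv2.imwrite(f"pics/b_{n}.png",p[:,:,::-1])
    if n=="scene": cv2.imwrite("pics/b_z.png",cv2.resize(p[60:260,270:490],None,fx=3,fy=3,interpolation=cv2.INTER_CUBIC)[:,:,::-1])
```

```text
t 5.33 p [485.8 264.3 187.8] bed [ 41.7  -0.2 149. ] F [-1.  -0.6 -1.1] w 43.2 q [ 0.01  0.1   1.98  0.59  0.86 -2.92] zyaw 148.1
[ 44,-1,0,0,0,0,0.3, 45,-1.4,0.2,-0.4,0,0,0.3 ]
```

View pics/b_z.png

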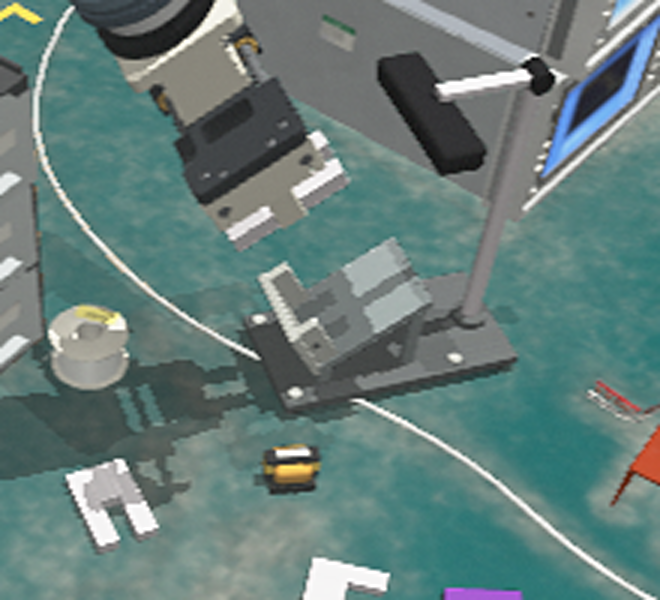

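View pics/b_top.png

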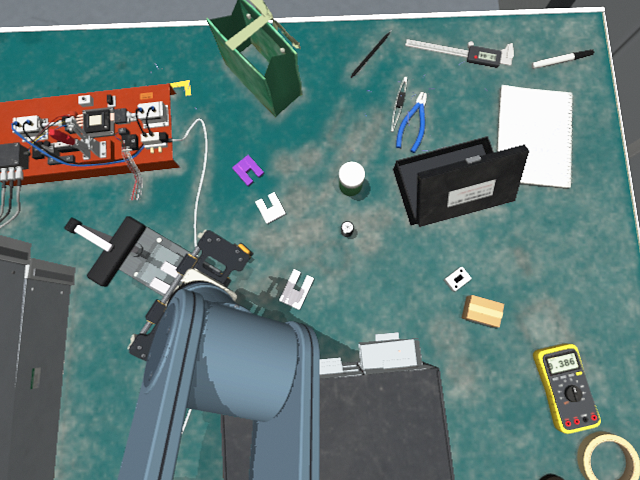

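The plate is held with its prongs uphill over the jig and the lamp is well clear. Descending.

Request:
servo_tool(
  targets=[40, -2, 0, 0, 0, 0, 0.3, 40, -1.5, 0, -0.4, 0, 0, 0.3, 20, 0, 0, 0, 0, 0, 0.3, 0, 0, 0, 0, 0, 0, 0.3],
)

```text
time_s: 5.92
position: [0.516, 0.3095, 0.1044]
eef_rot: [-1.824, 0.024, 1.562]
contact_force: [-0.2, 0.4, -0.9]
grip_width: 0.0439
```

Run:
```python
from h import *
B,Mb=bedpose((45,0,18))
plan([(B,Mb,2)],.3)
for n in("top","scene"):
    p,d=eyes.get_image(n)
    if n=="scene": cv2.imwrite("pics/c_z.png",cv2.resize(p[80:230,300:480],None,fx=4,fy=4,interpolation=cv2.INTER_CUBIC)[:,:,::-1])
```

```text
t 5.92 p [516.  309.5 104.4] bed [47.1 -2.3 49.5] F [-0.2  0.4 -0.9] w 43.9 q [ 0.11  0.29  1.99  0.71  0.64 -3.01] zyaw 148.5
[ 16,1,1,0,0,0,0.3, 15.5,1.1,1.4,0.1,-0.1,0.1,0.3 ]
```

View pics/c_z.png

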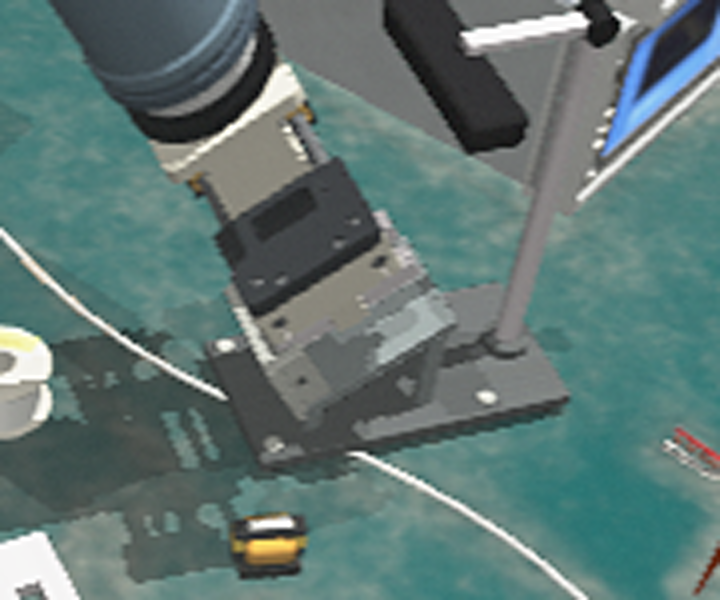

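Wrist joint 6 is close to its limit (-3.01), so later plates will use the half-turned grasp. I continue gently here.

Request:
servo_tool(
  targets=[14, 1, 2, 0, 0, 0, 0.3, 12, 1, 0, 0, 0, 0, 0.3, 0, 0, 0, 0, 0, 0, 0.3],
)

```text
time_s: 6.4
position: [0.5197, 0.3202, 0.0805]
eef_rot: [-1.824, 0.023, 1.562]
contact_force: [-0.2, 0.4, -1.7]
grip_width: 0.0439
```

Run:
```python
from h import *
show(); _,_,M=cur(); print(bedpose((0,0,0))[1].T@M)
```

```text
t 6.4 p [519.7 320.2  80.5] bed [44.7  0.2 23.3] F [-0.2  0.4 -1.7] w 43.9 q [ 0.14  0.34  1.99  0.77  0.59 -3.06] zyaw 148.5
[[ 0.99999725  0.00150297  0.00180162]
 [-0.00150684  0.99999656  0.00214821]
 [-0.00179839 -0.00215092  0.99999607]]
```

Request:
servo_tool(
  targets=[4, 1, 0, 0, 0, 0, 0.3, 0, 0, 0, 0, 0, 0, 0.3],
)

```text
time_s: 6.65
position: [0.5207, 0.3211, 0.0773]
eef_rot: [-1.824, 0.023, 1.561]
contact_force: [0.0, -0.1, -1.4]
grip_width: 0.0437
```

Run:
```python
from h import *
show()
```

```text
t 6.65 p [520.7 321.1  77.3] bed [44.2 -0.3 19.9] F [ 0.  -0.1 -1.4] w 43.7 q [ 0.14  0.35  1.99  0.78  0.58 -3.07] zyaw 148.4
```

Request:
servo_tool(
  targets=[2.5, 0, 0, 0, 0, 0, 0.3, 0, 0, 0, 0, 0, 0, 0.3],
)

```text
time_s: 6.9
position: [0.5215, 0.3221, 0.0754]
eef_rot: [-1.825, 0.022, 1.56]
contact_force: [0.1, -0.0, -0.8]
grip_width: 0.0438
```

Run:
```python
from h import *
show()
```

```text
t 6.9 p [521.5 322.1  75.4] bed [44.3 -0.4 17.6] F [ 0.1 -0.  -0.8] w 43.8 q [ 0.14  0.36  1.99  0.78  0.58 -3.07] zyaw 148.4
```

Request:
servo_tool(
  targets=[1, 0, 0, 0, 0, 0, 0.3, 0, 0, 0, 0, 0, 0, 0.3],
)

```text
time_s: 7.15
position: [0.5217, 0.3226, 0.0745]
eef_rot: [-1.825, 0.022, 1.561]
contact_force: [0.0, 0.2, -1.5]
grip_width: 0.0435
```

Request:
servo_tool(
  targets=[1, 0, 0, 0, 0, 0, 0.3, 0, 0, 0, 0, 0, 0, 0.3],
)

```text
time_s: 7.4
position: [0.522, 0.3229, 0.074]
eef_rot: [-1.825, 0.022, 1.56]
contact_force: [-2.6, -2.9, 4.0]
grip_width: 0.0437
```

Contact felt. I slide downhill to feel for the stop.

Request:
servo_tool(
  targets=[0, 1.5, 0, 0, 0, 0, 0.3, 0, 0, 0, 0, 0, 0, 0.3],
)

```text
time_s: 7.65
position: [0.5219, 0.3221, 0.0736]
eef_rot: [-1.825, 0.021, 1.559]
contact_force: [-1.4, 0.3, 5.3]
grip_width: 0.0441
```

Request:
servo_tool(
  targets=[0, 1.5, 0, 0, 0, 0, 0.3, 0, 0, 0, 0, 0, 0, 0.3],
)

```text
time_s: 7.9
position: [0.5217, 0.3217, 0.0734]
eef_rot: [-1.825, 0.02, 1.558]
contact_force: [0.9, 4.0, 5.9]
grip_width: 0.0435
```

Run:
```python
from h import *
show(); s=env.state(); print(jig(JX,JY,JYAW)[2].T@s['contact_force'])
```

```text
t 7.9 p [521.7 321.7  73.4] bed [43.1 -0.8 16. ] F [0.9 4.  5.9] w 43.5 q [ 0.14  0.36  2.    0.79  0.57 -3.09] zyaw 148.4
[6.35355698 1.32368096 3.1778533 ]
```

The stop is felt (6 N uphill). Releasing and backing off square to the bed.

Request:
servo_tool(
  targets=[0, 0, 0, 0, 0, 0, 0.65, 0, 0, 0, 0, 0, 0, 0.65, 0, 0, 0, 0, 0, 0, 0.65],
)

```text
time_s: 8.28
position: [0.5204, 0.3205, 0.0716]
eef_rot: [-1.824, 0.023, 1.561]
contact_force: [-0.9, 0.4, -0.3]
grip_width: 0.0604
```

Request:
servo_tool(
  targets=[-20, 0, 0, 0, 0, 0, 0.65, -40, 0, 0, 0, 0, 0, 0.65, -50, 0, 0, 0, 0, 0, 0.65, -40, 0, 0, 0, 0, 0, 0.65],
)

```text
time_s: 8.78
position: [0.4803, 0.256, 0.2031]
eef_rot: [-1.825, 0.023, 1.56]
contact_force: [-0.3, -1.0, 0.6]
grip_width: 0.0602
```

Run:
```python
from h import *
show()
for n in("top","scene"):
    p,d=eyes.get_image(n)
    if n=="scene": cv2.imwrite("pics/d_z.png",cv2.resize(p[80:230,300:480],None,fx=4,fy=4,interpolation=cv2.INTER_CUBIC)[:,:,::-1])
    else: cv2.imwrite("pics/d_t.png",cv2.resize(p[200:340,60:260],None,fx=4,fy=4,interpolation=cv2.INTER_CUBIC)[:,:,::-1])
```

```text
t 8.78 p [480.3 256.  203.1] bed [ 40.7   0.  167.1] F [-0.3 -1.   0.6] w 60.2 q [-0.01  0.06  1.98  0.58  0.9  -2.93] zyaw 148.4
```

View pics/d_z.png

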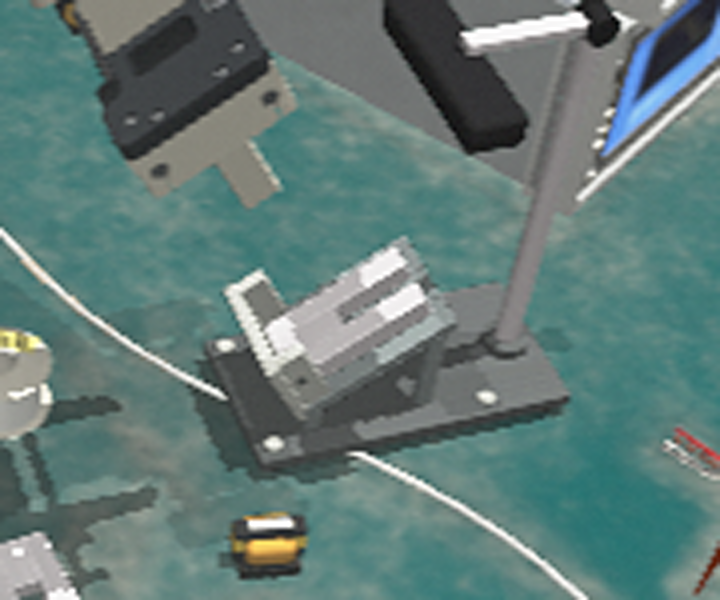

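The long plate lies flat between the cheeks against the stop, prongs uphill. I half-turn the wrist while shutting the fingers, then press.

Request:
servo_tool(
  targets=[0, 0, 0, 10, 0, 0, 0.0, 0, 0, 0, 10.5, 0, 0, 0.0, 0, 0, 0, 10.5, 0, 0, 0.0, 0, 0, 0, 10.5, 0, 0, 0.0, 0, 0, 0, 10.5, 0, 0, 0.0],
)

```text
time_s: 9.5
position: [0.4803, 0.257, 0.2004]
eef_rot: [-1.086, 0.63, 1.234]
contact_force: [-0.3, 0.2, 0.3]
grip_width: 0.0155
```

Request:
servo_tool(
  targets=[0, 0, 0, 10.5, 0, 0, 0.0, 0, 0, 0, 10.5, 0, 0, 0.0, 0, 0, 0, 10.5, 0, 0, 0.0, 0, 0, 0, 10.5, 0, 0, 0.0, 0, 0, 0, 10.5, 0, 0, 0.0],
)

```text
time_s: 10.12
position: [0.4803, 0.257, 0.2004]
eef_rot: [-0.313, 1.05, 0.783]
contact_force: [-0.8, 0.2, 0.6]
grip_width: 0.0005
```

Request:
servo_tool(
  targets=[0, 0, 0, 10.5, 0, 0, 0.0, 0, 0, 0, 10.5, 0, 0, 0.0, 0, 0, 0, 10.5, 0, 0, 0.0, 0, 0, 0, 10.5, 0, 0, 0.0, 0, 0, 0, 10.5, 0, 0, 0.0],
)

```text
time_s: 10.75
position: [0.4804, 0.257, 0.2004]
eef_rot: [0.469, 1.296, 0.24]
contact_force: [0.0, -0.1, 0.3]
grip_width: 0.0007
```

```bash
cat >> h.py <<'E'
def bedm(p):
    B,M=bedpose(p); return B,M@np.diag([1,-1,-1])
E
python3 - <<'E'
from h import *
plan([bedm((28,0,150))+(2,),bedm((28,0,60))+(2,)],0)
E
```

```text
t 10.75 p [480.4 257.  200.4] bed [ 40.1   0.6 164.4] F [ 0.  -0.1  0.3] w 0.7 q [-0.01  0.07  1.98  0.58  0.89 -0.18] zyaw -11.7
[ 7,-6,-2,11.5,0,0,0, 7.4,-5.8,-1.1,11.3,0.1,-0.1,0, 45,0,0,0,0,0,0, 45,0.1,0,0,0,0,0 ]
!! big row [np.float64(7.0), np.float64(-6.0), np.float64(-2.0), np.float64(11.5), np.float64(0.0), np.float64(-0.0), 0]
!! big row [np.float64(7.4), np.float64(-5.8), np.float64(-1.1), np.float64(11.3), np.float64(0.1), np.float64(-0.1), 0]
```

Request:
servo_tool(
  targets=[7, -5, -2, 10.5, 0, 0, 0.0, 7, -5, -1, 10.5, 0, 0, 0.0, 40, -3, 0, 1.8, 0, 0, 0.0, 45, 0, 0, 0, 0, 0, 0.0, 10, 0, 0, 0, 0, 0, 0.0],
)

```text
time_s: 11.38
position: [0.5019, 0.2938, 0.0971]
eef_rot: [0.8, 1.351, -0.019]
contact_force: [0.1, 0.6, -0.3]
grip_width: 0.0009
```

Request:
servo_tool(
  targets=[10, 0, 0, 0, 0, 0, 0.0, 0, 0, 0, 0, 0, 0, 0.0],
)

```text
time_s: 11.62
position: [0.5067, 0.2975, 0.0924]
eef_rot: [0.8, 1.345, -0.017]
contact_force: [0.0, -0.4, -0.4]
grip_width: 0.0002
```

Run:
```python
from h import *
plan([bedm((28,0,30))+(1,)],0)
```

```text
t 11.62 p [506.7 297.5  92.4] bed [28.  -0.7 46.6] F [ 0.  -0.4 -0.4] w 0.2 q [0.09 0.29 2.03 0.76 0.62 0.05] zyaw -31.4
[ 16.6,0,-0.7,0.4,0.2,-0.2,0 ]
```

Request:
servo_tool(
  targets=[15, 0, 0, 0, 0, 0, 0.0, 0, 0, 0, 0, 0, 0, 0.0],
)

```text
time_s: 11.88
position: [0.5105, 0.3039, 0.0789]
eef_rot: [0.801, 1.345, -0.017]
contact_force: [0.5, -0.3, -0.7]
grip_width: 0.0005
```

Request:
servo_tool(
  targets=[2.5, 0, 0, 0, 0, 0, 0.0, 0, 0, 0, 0, 0, 0, 0.0],
)

```text
time_s: 12.12
position: [0.5113, 0.3049, 0.0772]
eef_rot: [0.801, 1.345, -0.017]
contact_force: [0.5, -0.1, -1.1]
grip_width: 0.0006
```

Request:
servo_tool(
  targets=[2, 0, 0, 0, 0, 0, 0.0, 0, 0, 0, 0, 0, 0, 0.0],
)

```text
time_s: 12.38
position: [0.5119, 0.3056, 0.0759]
eef_rot: [0.8, 1.344, -0.016]
contact_force: [-2.2, -3.7, 5.6]
grip_width: 0.0005
```

Request:
servo_tool(
  targets=[2, 0, 0, 0, 0, 0, 0.0, 0, 0, 0, 0, 0, 0, 0.0, 0, 0, 0, 0, 0, 0, 0.0],
)

```text
time_s: 12.75
position: [0.512, 0.3057, 0.0758]
eef_rot: [0.8, 1.343, -0.015]
contact_force: [-16.2, -19.9, 29.9]
grip_width: 0.0003
```

Run:
```python
from h import *
show(); s=env.state(); print(jig(JX,JY,JYAW)[2].T@s['contact_force'])
```

```text
t 12.75 p [512.  305.7  75.8] bed [28.1 -0.8 27.4] F [-16.2 -19.9  29.9] w 0.3 q [0.1  0.33 2.03 0.8  0.59 0.01] zyaw -31.3
[-7.1070188   3.40355052 38.60831436]
```

Pressed with about 38 N and the height held (contact at 27.5 mm against 28 expected). Now retract and go to the mid plate.

Request:
servo_tool(
  targets=[-30, 0, 0, 0, 0, 0, 0.0, -50, 0, 0, 0, 0, 0, 0.0, -50, 0, 0, 0, 0, 0, 0.3],
)

```text
time_s: 13.12
position: [0.4771, 0.2506, 0.187]
eef_rot: [0.8, 1.345, -0.017]
contact_force: [0.6, 0.2, 0.8]
grip_width: 0.0066
```

Run:
```python
from h import *
plan([((.4934,.0972,.20),down(-115.15),10),((.4934,.0972,.05),down(-115.15),3)],.7)
for n in("top","scene"):
    p,d=eyes.get_image(n)
    if n=="scene": cv2.imwrite("pics/e_z.png",cv2.resize(p[80:230,300:480],None,fx=4,fy=4,interpolation=cv2.INTER_CUBIC)[:,:,::-1])
```

```text
t 13.12 p [477.1 250.6 187. ] bed [ 27.2  -0.  156.4] F [0.6 0.2 0.8] w 6.6 q [-0.03  0.07  2.01  0.6   0.87  0.16] zyaw -31.4
[ -7,-10,9,8,-2,-2.5,0.7, -6,-9,11,8,-2,-2.5,0.7, -6,-7,12,8,-2,-2.5,0.7, -5,-6,14,8.5,-2,-2.5,0.7, -4,-4,14,8,-2,-2.5,0.7 ]
[ -4,-2,15,8.5,-2.5,-2.5,0.7, -3,0,15,8,-2,-2.5,0.7, -2,2,15,8.5,-2.5,-2.5,0.7, -2,4,15,8,-2,-2,0.7, -1.7,5.9,14.9,8.5,-2.3,-2.4,0.7 ]
[ 50,0,0,0,0,0,0.7, 50,0,0,0,0,0,0.7, 50,0,-0.2,0,0,0,0.7 ]
```

View pics/e_z.png

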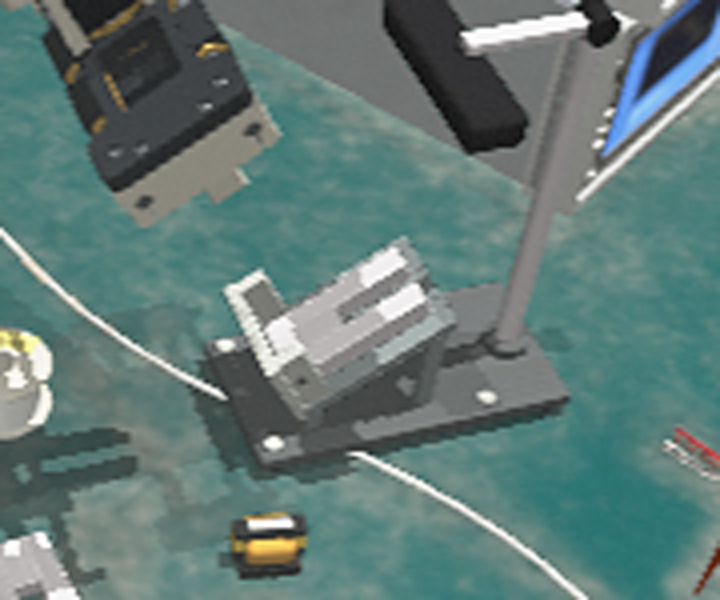

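The plate has not moved after the press. On to the mid plate.

Request:
servo_tool(
  targets=[-30, -10, 9, 8, -2, -2.5, 0.7, -6, -9, 11, 8, -2, -2.5, 0.7, -6, -7, 12, 8, -2, -2.5, 0.7, -5, -6, 14, 8.5, -2, -2.5, 0.7, -4, -4, 14, 8, -2, -2.5, 0.7],
)

```text
time_s: 13.85
position: [0.4796, 0.165, 0.2114]
eef_rot: [1.202, 1.254, -0.757]
contact_force: [0.1, -0.7, 0.5]
grip_width: 0.063
```

Request:
servo_tool(
  targets=[-4, -2, 15, 8.5, -2.5, -2.5, 0.7, -3, 0, 15, 8, -2, -2.5, 0.7, -2, 2, 15, 8.5, -2.5, -2.5, 0.7, -2, 4, 15, 8, -2, -2, 0.7, 0, 6, 15, 8.5, -2, -2.5, 0.7],
)

```text
time_s: 14.48
position: [0.488, 0.088, 0.2166]
eef_rot: [1.53, 0.972, -1.527]
contact_force: [0.1, -0.0, -1.1]
grip_width: 0.0652
```

Run:
```python
from h import *
plan([((.4934,.0972,.045),down(-115.15),4)],.7)
```

```text
t 14.47 p [488.   88.  216.6] bed [-73.  -94.4 248.3] F [ 0.1 -0.  -1.1] w 65.2 q [-0.05  0.17  1.69  0.01  1.28  1.96] zyaw -115.4
[ 43,0,-2,0,0,0,0.7, 43,1,-3,0,0,0,0.7, 43,0,-2,0,0,0,0.7, 42.6,0.6,-2.9,-0.2,-0.2,0.2,0.7 ]
```

Request:
servo_tool(
  targets=[43, 0, -2, 0, 0, 0, 0.7, 43, 1, -3, 0, 0, 0, 0.7, 43, 0, -2, 0, -0.2, 0.2, 0.7, 35, 1, -3, 0, 0, 0, 0.7, 0, 0, 0, 0, 0, 0, 0.7],
)

```text
time_s: 15.1
position: [0.4918, 0.0972, 0.0503]
eef_rot: [1.522, 0.972, -1.528]
contact_force: [-0.2, -0.3, 0.7]
grip_width: 0.065
```

Run:
```python
from h import *
plan([((.4934,.0972,.017),down(-115.15),2)],.7)
```

```text
t 15.1 p [491.8  97.2  50.3] bed [-147.6  -92.9   99.4] F [-0.2 -0.3  0.7] w 65.0 q [-0.03  0.38  1.87  0.    0.89  1.98] zyaw -115.1
[ 17,1,0,0,0,0,0.7, 16.3,0.6,-0.7,0,0.1,0.3,0.7 ]
```

Request:
servo_tool(
  targets=[17, 1, 0, 0, 0, 0.3, 0.7, 13, 0, 0, 0, 0, 0, 0.7, 0, 0, 0, 0, 0, 0, 0.7],
)

```text
time_s: 15.48
position: [0.4951, 0.0964, 0.0232]
eef_rot: [1.528, 0.964, -1.52]
contact_force: [0.1, -0.9, 0.7]
grip_width: 0.0651
```

Run:
```python
from h import *
plan([((.4934,.0972,.0165),down(-115.15),1)],.7)
p,d=eyes.get_image("scene"); cv2.imwrite("pics/f_z.png",cv2.resize(p[130:280,220:400],None,fx=4,fy=4,interpolation=cv2.INTER_CUBIC)[:,:,::-1])
```

```text
t 15.47 p [495.1  96.4  23.2] bed [-160.3  -96.1   75.4] F [ 0.1 -0.9  0.7] w 65.1 q [-0.03  0.42  1.9  -0.    0.82  1.98] zyaw -115.1
[ 6.6,-1.9,0,0,-0.1,-0.4,0.7 ]
```

View pics/f_z.png

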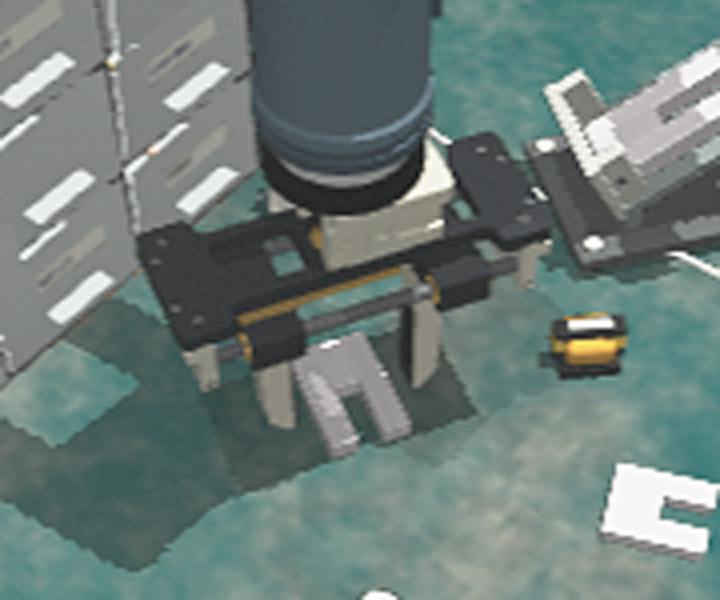

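The jaws straddle the mid plate with room on both sides. Lowering and gripping.

Request:
servo_tool(
  targets=[6.5, -1, 0, 0, 0, -0.3, 0.7, 0, 0, 0, 0, 0, 0, 0.7, 0, 0, 0, 0, 0, 0, 0.3, 0, 0, 0, 0, 0, 0, 0.3, 0, 0, 0, 0, 0, 0, 0.3],
)

```text
time_s: 16.15
position: [0.4946, 0.0968, 0.0168]
eef_rot: [1.527, 0.968, -1.522]
contact_force: [-0.5, 0.6, 0.2]
grip_width: 0.0436
```

Request:
servo_tool(
  targets=[0, 0, 0, 0, 0, 0, 0.3],
)

```text
time_s: 16.27
position: [0.4946, 0.0968, 0.0168]
eef_rot: [1.527, 0.968, -1.522]
contact_force: [0.1, 0.3, 1.7]
grip_width: 0.0437
```

Run:
```python
from h import *
plan([((.488,.11,.24),down(-105),5)+() ,bedm((38,0,150))+(10,)],.3)
```

```text
t 16.27 p [494.6  96.8  16.8] bed [-163.4  -95.5   69.9] F [0.1 0.3 1.7] w 43.7 q [-0.03  0.43  1.9   0.    0.81  1.98] zyaw -115.2
[ -45,-2,-2,-2,0,0,0.3, -45,-2,-2,-2,0,0,0.3, -44,-2,-2,-2,0,0,0.3, -45,-2,-2,-2,0,0,0.3, -44.2,-2.4,-2.3,-2.2,-0.1,-0.1,0.3 ]
[ 5,-4,-15,-7,2,2.5,0.3, 6,-3,-15,-7,2,2.5,0.3, 6,-1,-15,-7,2,2.5,0.3, 7,0,-15,-7,2,2.5,0.3, 7,2,-14,-7.5,2,2.5,0.3 ]
[ 8,3,-14,-7,2,2.5,0.3, 8,4,-13,-7.5,2,2.5,0.3, 9,6,-12,-7,1.5,2.5,0.3, 9,7,-10,-7.5,2,2.5,0.3, 10.3,7,-9.5,-7.2,1.7,2.8,0.3 ]
```

Request:
servo_tool(
  targets=[-35, 0, 0, 0, 0, 0, 0.3, -45, -2, -2, -2, 0, 0, 0.3, -50, -2, -2, -3, 0, 0, 0.3, -50, -2, -2, -3, 0, 0, 0.3, -44, -2, -2, -2, 0, 0, 0.3],
)

```text
time_s: 16.9
position: [0.4892, 0.1071, 0.2425]
eef_rot: [1.402, 1.072, -1.398]
contact_force: [0.7, 0.3, -1.4]
grip_width: 0.0438
```

Request:
servo_tool(
  targets=[5, -4, -15, -7, 2, 2.5, 0.3, 6, -3, -15, -7, 2, 2.5, 0.3, 6, -1, -15, -7, 2, 2.5, 0.3, 7, 0, -15, -7, 2, 2.5, 0.3, 7, 2, -14, -7.5, 2, 2.5, 0.3],
)

```text
time_s: 17.52
position: [0.4874, 0.1843, 0.2136]
eef_rot: [1.141, 1.28, -0.701]
contact_force: [-0.3, 0.8, -1.2]
grip_width: 0.0435
```

Request:
servo_tool(
  targets=[8, 3, -14, -7, 2, 2.5, 0.3, 8, 4, -13, -7.5, 2, 2.5, 0.3, 9, 6, -12, -7, 1.5, 2.5, 0.3, 9, 7, -10, -7.5, 2, 2.5, 0.3, 10, 7, -9, -7, 1.5, 2.5, 0.3],
)

```text
time_s: 18.15
position: [0.4857, 0.2583, 0.1878]
eef_rot: [0.804, 1.346, -0.027]
contact_force: [-0.5, -0.1, -0.3]
grip_width: 0.0438
```

Run:
```python
from h import *
plan([bedm((39,0,60))+(3,)],.3)
p,d=eyes.get_image("scene"); cv2.imwrite("pics/g_z.png",cv2.resize(p[60:230,280:480],None,fx=4,fy=3.5,interpolation=cv2.INTER_CUBIC)[:,:,::-1])
```

```text
t 18.15 p [485.7 258.3 187.8] bed [ 37.2  -3.3 151.5] F [-0.5 -0.1 -0.3] w 43.8 q [-0.    0.09  1.99  0.59  0.86  0.2 ] zyaw -31.8
[ 30,1,-1,0,0,0,0.3, 31,1,-1,0,0,0,0.3, 30.5,0,-1.7,-0.1,0.3,0.1,0.3 ]
```

View pics/g_z.png

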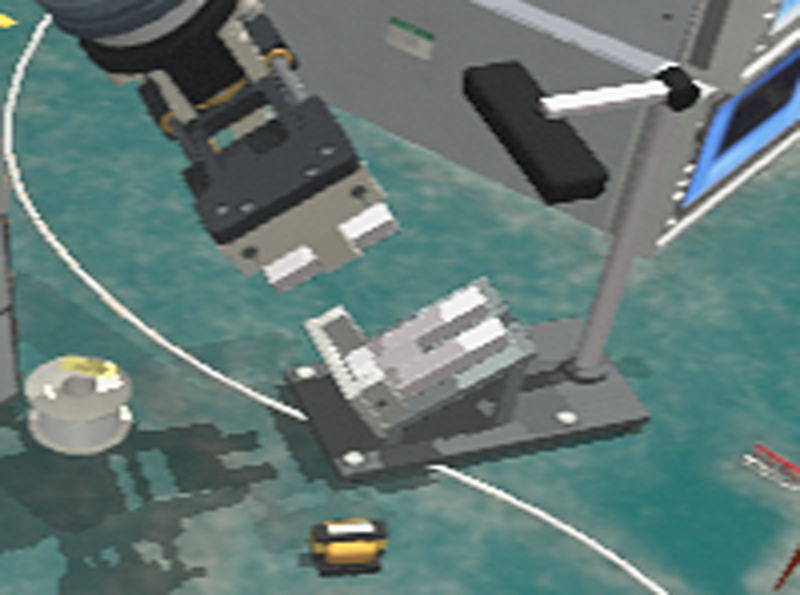

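Request:
servo_tool(
  targets=[30, 1, -1, 0, 0, 0, 0.3, 31, 1, -1, 0, 0.3, 0, 0.3, 30, 0, -2, 0, 0, 0, 0.3, 0, 0, 0, 0, 0, 0, 0.3],
)

```text
time_s: 18.7
position: [0.5065, 0.3002, 0.1083]
eef_rot: [0.808, 1.355, -0.031]
contact_force: [-0.3, 0.2, -0.1]
grip_width: 0.0439
```

Run:
```python
from h import *
plan([bedm((39,0,33))+(2,)],.3)
```

```text
t 18.7 p [506.5 300.2 108.3] bed [37.8  0.9 59.4] F [-0.3  0.2 -0.1] w 43.9 q [0.1  0.27 2.   0.7  0.66 0.14] zyaw -31.9
[ 13,1,0,0,0,0,0.3, 13.4,0.4,1,-0.5,-0.2,0.4,0.3 ]
```

Request:
servo_tool(
  targets=[13, 1, 0, -0.3, -0.2, 0.4, 0.3, 13, 0, 1, -0.2, 0, 0, 0.3, 0, 0, 0, 0, 0, 0, 0.3],
)

```text
time_s: 19.08
position: [0.5155, 0.3112, 0.0873]
eef_rot: [0.804, 1.346, -0.02]
contact_force: [-0.0, -0.3, -0.4]
grip_width: 0.0437
```

Run:
```python
from h import *
plan([bedm((38,0,31))+(1,)],.3)
```

```text
t 19.07 p [515.5 311.2  87.3] bed [39.5 -0.9 34.2] F [-0.  -0.3 -0.4] w 43.7 q [0.12 0.32 2.01 0.76 0.61 0.08] zyaw -31.6
[ 3.2,-1.5,-1,0.1,0.2,-0.2,0.3 ]
```

Request:
servo_tool(
  targets=[2.5, -1, -0.5, 0, 0.2, -0.2, 0.3, 0, 0, 0, 0, 0, 0, 0.3],
)

```text
time_s: 19.32
position: [0.5156, 0.3116, 0.0855]
eef_rot: [0.802, 1.349, -0.02]
contact_force: [-0.6, 0.2, -1.2]
grip_width: 0.0438
```

Request:
servo_tool(
  targets=[1, 0, 0, 0, 0, 0, 0.3, 0, 0, 0, 0, 0, 0, 0.3],
)

```text
time_s: 19.58
position: [0.5158, 0.3121, 0.0846]
eef_rot: [0.803, 1.349, -0.02]
contact_force: [-0.1, 0.4, 0.2]
grip_width: 0.0435
```

Request:
servo_tool(
  targets=[1, 0, 0, 0, 0, 0, 0.3, 0, 0, 0, 0, 0, 0, 0.3],
)

```text
time_s: 19.82
position: [0.5161, 0.3125, 0.0837]
eef_rot: [0.802, 1.349, -0.02]
contact_force: [-0.3, -0.4, -0.0]
grip_width: 0.0435
```

Run:
```python
from h import *
show(); s,_,M=cur(); print(jig(JX,JY,JYAW)[2].T@s['contact_force']);print(R.from_matrix(bedm((0,0,0))[1].T@M).as_rotvec(degrees=True))
```

```text
t 19.82 p [516.1 312.5  83.7] bed [39.  -0.8 30.3] F [-0.3 -0.4 -0. ] w 43.5 q [0.12 0.33 2.   0.76 0.6  0.07] zyaw -31.5
[-0.43872408  0.07446596  0.20633535]
[-0.12762011 -0.01314285  0.00481508]
```

Request:
servo_tool(
  targets=[1, 0, 0, 0, 0, 0, 0.3, 0, 0, 0, 0, 0, 0, 0.3],
)

```text
time_s: 20.08
position: [0.5162, 0.3126, 0.0836]
eef_rot: [0.802, 1.348, -0.02]
contact_force: [-6.4, -8.5, 10.5]
grip_width: 0.0436
```

Request:
servo_tool(
  targets=[0, -1.5, 0, 0, 0, 0, 0.3, 0, 0, 0, 0, 0, 0, 0.3],
)

```text
time_s: 20.32
position: [0.5161, 0.3124, 0.0835]
eef_rot: [0.804, 1.348, -0.019]
contact_force: [-3.5, -2.6, 9.2]
grip_width: 0.0436
```

Request:
servo_tool(
  targets=[0, -1.5, 0, 0, 0, 0, 0.3, 0, 0, 0, 0, 0, 0, 0.3],
)

```text
time_s: 20.58
position: [0.5159, 0.3114, 0.083]
eef_rot: [0.804, 1.347, -0.018]
contact_force: [-1.3, 0.4, 9.0]
grip_width: 0.0437
```

Run:
```python
from h import *
show(); s,_,M=cur(); print(jig(JX,JY,JYAW)[2].T@s['contact_force']);print(R.from_matrix(bedm((0,0,0))[1].T@M).as_rotvec(degrees=True))
```

```text
t 20.57 p [515.9 311.4  83. ] bed [37.7 -1.2 30.2] F [-1.3  0.4  9. ] w 43.7 q [0.12 0.33 2.01 0.77 0.6  0.06] zyaw -31.5
[4.18614589 1.26590942 7.92165658]
[-0.14724837 -0.06928296  0.16077061]
```

Request:
servo_tool(
  targets=[-0.3, -1.3, 0, 0, 0, 0, 0.3, 0, 0, 0, 0, 0, 0, 0.3],
)

```text
time_s: 20.82
position: [0.5157, 0.3109, 0.0827]
eef_rot: [0.804, 1.346, -0.018]
contact_force: [2.0, 5.7, 3.5]
grip_width: 0.0434
```

Request:
servo_tool(
  targets=[0, -0.7, 0, 0, 0, 0, 0.3, 0, 0, 0, 0, 0, 0, 0.3],
)

```text
time_s: 21.08
position: [0.5156, 0.3108, 0.0827]
eef_rot: [0.805, 1.346, -0.017]
contact_force: [2.3, 7.7, 4.5]
grip_width: 0.0437
```

Run:
```python
from h import *
show(); s,_,M=cur(); print(jig(JX,JY,JYAW)[2].T@s['contact_force']);print(R.from_matrix(bedm((0,0,0))[1].T@M).as_rotvec(degrees=True))
```

```text
t 21.07 p [515.6 310.8  82.7] bed [37.  -1.3 30.3] F [2.3 7.7 4.5] w 43.7 q [0.11 0.33 2.01 0.78 0.6  0.05] zyaw -31.5
[8.98510695 2.087304   0.04927165]
[-0.15773021 -0.06884901  0.25441958]
```

Against the stop (9 N uphill, about 0 N normal). Releasing.

Request:
servo_tool(
  targets=[0, 0, 0, 0, 0, 0, 0.65, 0, 0, 0, 0, 0, 0, 0.65, 0, 0, 0, 0, 0, 0, 0.65],
)

```text
time_s: 21.45
position: [0.5137, 0.3089, 0.0802]
eef_rot: [0.802, 1.35, -0.021]
contact_force: [1.1, -0.8, -0.4]
grip_width: 0.0603
```

Request:
servo_tool(
  targets=[-20, 0, 0, 0, 0, 0, 0.65, -40, 0, 0, 0, 0, 0, 0.0, -10, 0, 0, 0, 0, 0, 0.0],
)

```text
time_s: 21.82
position: [0.4963, 0.2787, 0.1428]
eef_rot: [0.803, 1.346, -0.02]
contact_force: [0.6, 0.3, 0.4]
grip_width: 0.0447
```

Run:
```python
from h import *
plan([bedm((27,0,80))+(2,),bedm((27,0,55))+(1,)],0)
p,d=eyes.get_image("scene"); cv2.imwrite("pics/h_z.png",cv2.resize(p[80:230,300:480],None,fx=4,fy=4,interpolation=cv2.INTER_CUBIC)[:,:,::-1])
```

```text
t 21.82 p [496.3 278.7 142.8] bed [ 34.5  -1.6 101. ] F [0.6 0.3 0.4] w 44.7 q [0.04 0.19 2.01 0.66 0.74 0.14] zyaw -31.5
[ 11,-4,-1,0,0,0,0, 10,-3.6,-0.7,0.2,0.1,-0.1,0, 25,0,0,0,0,0,0 ]
```

View pics/h_z.png

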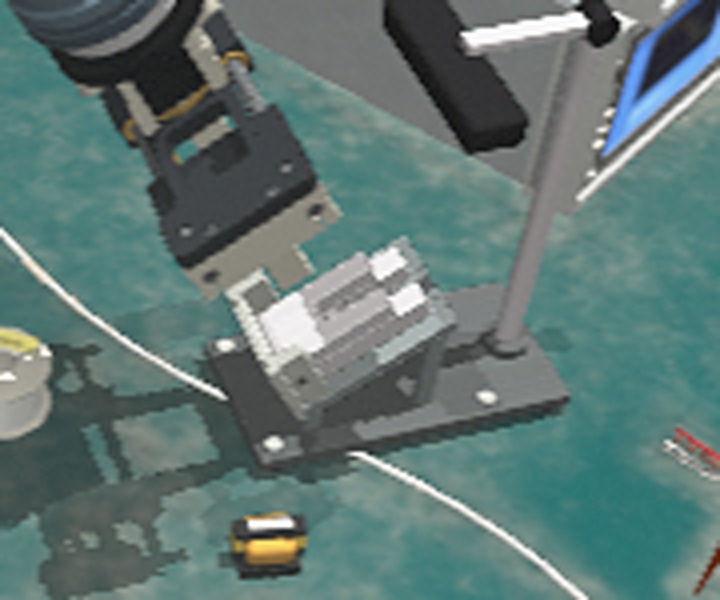

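The mid plate is flat on the long one, slot uphill. Pressing.

Request:
servo_tool(
  targets=[11, -4, -1, 0, 0, 0, 0.0, 10, -3.5, -1, 0, 0, 0, 0.0, 25, 0, 0, 0, 0, 0, 0.0, 8, 0, 0, 0, 0, 0, 0.0, 0, 0, 0, 0, 0, 0, 0.0],
)

```text
time_s: 22.5
position: [0.5037, 0.2982, 0.0891]
eef_rot: [0.802, 1.352, -0.021]
contact_force: [-0.8, -0.6, -0.0]
grip_width: 0.0005
```

Run:
```python
from h import *
show()
```

```text
t 22.5 p [503.7 298.2  89.1] bed [25.4  2.3 44.3] F [-0.8 -0.6 -0. ] w 0.5 q [0.09 0.3  2.03 0.76 0.62 0.05] zyaw -31.4
```

Request:
servo_tool(
  targets=[3, 1.5, 1.5, 0, 0, 0, 0.0, 0, 0, 0, 0, 0, 0, 0.0],
)

```text
time_s: 22.75
position: [0.5079, 0.2994, 0.0893]
eef_rot: [0.803, 1.348, -0.02]
contact_force: [-1.1, 0.4, -0.4]
grip_width: 0.0007
```

Request:
servo_tool(
  targets=[2, 0, 0, 0, 0, 0, 0.0, 0, 0, 0, 0, 0, 0, 0.0],
)

```text
time_s: 23.0
position: [0.508, 0.3002, 0.0872]
eef_rot: [0.803, 1.349, -0.02]
contact_force: [-0.4, 0.4, -0.5]
grip_width: 0.0005
```

Request:
servo_tool(
  targets=[1.2, 0, 0, 0, 0, 0, 0.0, 0, 0, 0, 0, 0, 0, 0.0],
)

```text
time_s: 23.25
position: [0.5083, 0.3007, 0.0863]
eef_rot: [0.802, 1.349, -0.02]
contact_force: [-1.6, -2.0, 3.6]
grip_width: 0.0007
```

Run:
```python
from h import *
show(); s,_,M=cur(); print(jig(JX,JY,JYAW)[2].T@s['contact_force'])
```

```text
t 23.25 p [508.3 300.7  86.3] bed [28.  -0.3 39.6] F [-1.6 -2.   3.6] w 0.7 q [0.09 0.31 2.03 0.77 0.61 0.05] zyaw -31.5
[-0.35640053  0.29873813  4.38287553]
```

Request:
servo_tool(
  targets=[1.3, 0, 0, 0, 0, 0, 0.0, 0, 0, 0, 0, 0, 0, 0.0, 0, 0, 0, 0, 0, 0, 0.0],
)

```text
time_s: 23.62
position: [0.5083, 0.3008, 0.0862]
eef_rot: [0.802, 1.348, -0.019]
contact_force: [-9.8, -12.3, 18.6]
grip_width: 0.0003
```

Run:
```python
from h import *
show(); s,_,M=cur(); print(jig(JX,JY,JYAW)[2].T@s['contact_force'])
```

```text
t 23.62 p [508.3 300.8  86.2] bed [28.1 -0.3 39.5] F [ -9.8 -12.3  18.6] w 0.3 q [0.09 0.31 2.03 0.77 0.61 0.04] zyaw -31.5
[-4.21644275  1.92533701 23.90289799]
```

Request:
servo_tool(
  targets=[-30, 0, 0, 0, 0, 0, 0.0, -50, 0, 0, 0, 0, 0, 0.3, -60, 0, 0, 0, 0, 0, 0.5],
)

```text
time_s: 24.0
position: [0.4709, 0.2413, 0.2065]
eef_rot: [0.802, 1.351, -0.021]
contact_force: [0.7, 0.1, -0.3]
grip_width: 0.016
```

Run:
```python
from h import *
a=np.radians(26.5); P=np.array([.6606,.1493])+.005*np.array([np.cos(a),np.sin(a)]); print(P)
for zy in (-63.5,):
    plan([((.55,.19,.26),down(-50),4),((P[0],P[1],.18),down(zy),4),((P[0],P[1],.05),down(zy),3)],.7)
p,d=eyes.get_image("scene"); cv2.imwrite("pics/i_s.png",p[:,:,::-1])
```

```text
[0.66507467 0.15153099]
t 24.0 p [470.9 241.3 206.5] bed [ 27.3   0.4 178.9] F [ 0.7  0.1 -0.3] w 16.0 q [-0.05  0.04  2.    0.58  0.93  0.19] zyaw -31.5
[ -12,6,24,4.5,-1,-7.5,0.7, -12,6,23,4.5,-1.5,-7.5,0.7, -13,7,23,4.5,-1,-7.5,0.7, -12.9,6.8,22.7,4.6,-1.3,-7.1,0.7, 20,16,26,3.5,0,0,0.7 ]
[ 20,17,25,3.5,0,0,0.7, 20,19,24,3.5,0,0,0.7, 20,20.3,22,3,0,0,0.7, 43,0,0,0,0,0,0.7, 44,0,0,0,0,0,0.7 ]
[ 43,-0.1,0,0,0,0,0.7 ]
```

View pics/i_s.png

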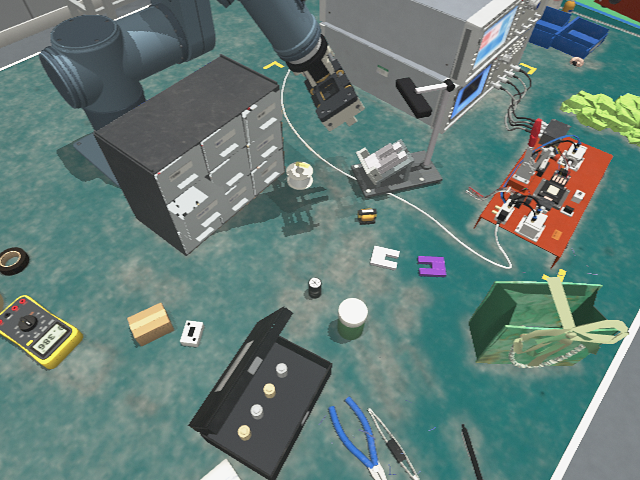

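Pressed at 24 N with the height unchanged (39.5 mm), and the stack sits well (scene (385,160)). Now the short plate.

Run:
```python
from h import *
plan([((.52,.16,.26),down(-50),4),((.665,.1515,.18),down(-63.5),4),((.665,.1515,.05),down(-63.5),3)],.7)
```

```text
t 24.05 p [472.8 239.9 213.6] bed [ 30.7  -1.9 185.1] F [1.  1.5 4.7] w 20.1 q [-0.06  0.03  1.99  0.58  0.94  0.19] zyaw -31.5
[ -15,-4,21,4.5,-1,-7.5,0.7, -15,-4,21,4.5,-1,-7.5,0.7, -13,-4,22,4.5,-1,-7.5,0.7, -13.1,-4,21.8,4.8,-1.3,-7.5,0.7, 20,26,25,3.5,0,0,0.7 ]
[ 20,28,23,3.5,0,0,0.7, 20,29,22,3,0,0,0.7, 19.9,30.8,19.6,3.5,0,0,0.7, 43,0,0,0,0,0,0.7, 44,0,0,0,0,0,0.7 ]
[ 43,0.1,0.1,0,0,0,0.7 ]
```

Request:
servo_tool(
  targets=[-15, -4, 21, 4.5, -1, -7.5, 0.7, -15, -4, 21, 4.5, -1, -7.5, 0.7, -13, -4, 22, 4.5, -1, -7.5, 0.7, -13, -4, 22, 4.5, -1.5, -7.5, 0.7, 20, 26, 25, 3.5, 0, 0, 0.7],
)

```text
time_s: 24.68
position: [0.558, 0.1602, 0.2341]
eef_rot: [0.723, 1.447, -0.727]
contact_force: [-0.7, 0.4, -0.0]
grip_width: 0.0642
```

Request:
servo_tool(
  targets=[20, 28, 23, 3.5, 0, 0, 0.7, 20, 29, 22, 3, 0, 0, 0.7, 20, 31, 20, 3.5, 0, 0, 0.7, 43, 0, 0, 0, 0, 0, 0.7, 43, 0, 0, 0, 0, 0, 0.7],
)

```text
time_s: 25.3
position: [0.6644, 0.1533, 0.0832]
eef_rot: [0.856, 1.4, -0.863]
contact_force: [0.1, 0.9, -0.2]
grip_width: 0.065
```

Request:
servo_tool(
  targets=[25, 0, 0, 0, 0, 0, 0.7, 0, 0, 0, 0, 0, 0, 0.7],
)

```text
time_s: 25.55
position: [0.6618, 0.1532, 0.057]
eef_rot: [0.853, 1.405, -0.866]
contact_force: [0.7, -0.6, 0.5]
grip_width: 0.0649
```

Run:
```python
from h import *
plan([((.665,.1515,.0165),down(-63.5),2)],.7)
```

```text
t 25.55 p [661.8 153.2  57. ] bed [ -25.8 -208.4   36.8] F [ 0.7 -0.6  0.5] w 64.9 q [ 0.06  0.64  1.39 -0.    1.13  1.17] zyaw -63.2
[ 20,1,2,0,0,0.5,0.7, 20.4,1.4,1.1,0.3,-0.2,0.2,0.7 ]
```

Request:
servo_tool(
  targets=[20, 1, 2, 0.3, -0.2, 0.5, 0.7, 15, 1, 1, 0, 0, 0, 0.7, 0, 0, 0, 0, 0, 0, 0.7],
)

```text
time_s: 25.92
position: [0.6664, 0.1514, 0.0244]
eef_rot: [0.862, 1.391, -0.862]
contact_force: [-0.2, 0.3, 0.4]
grip_width: 0.065
```

Run:
```python
from h import *
plan([((.665,.1515,.0165),down(-63.5),1)],.7)
p,d=eyes.get_image("scene"); cv2.imwrite("pics/j_z.png",cv2.resize(p[180:330,300:480],None,fx=4,fy=4,interpolation=cv2.INTER_CUBIC)[:,:,::-1])
```

```text
t 25.93 p [666.4 151.4  24.4] bed [ -41.3 -213.2    8.2] F [-0.2  0.3  0.4] w 65.0 q [ 0.06  0.67  1.41 -0.    1.05  1.17] zyaw -63.5
[ 7.9,-1.2,-0.7,0,0.1,0,0.7 ]
```

View pics/j_z.png

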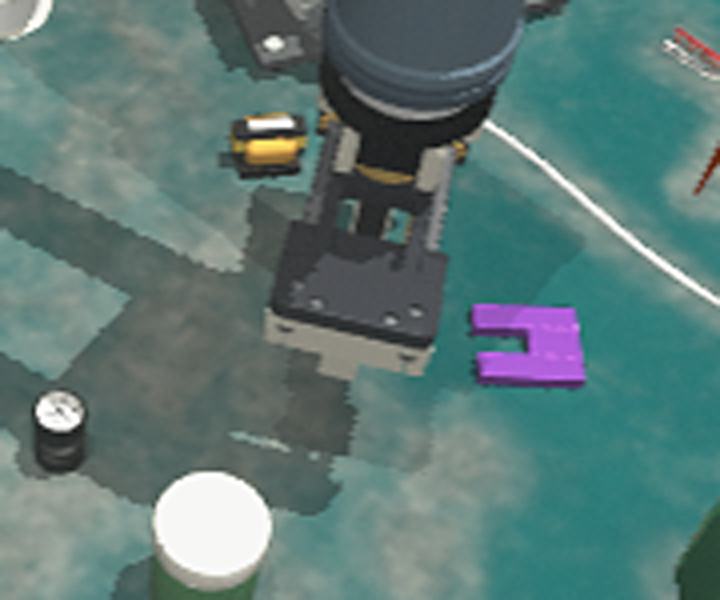

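The gripper hides the short plate, but the purple decoy and the other things are untouched. Lowering and gripping.

Request:
servo_tool(
  targets=[7.5, -1, -0.7, 0, 0, 0, 0.7, 0, 0, 0, 0, 0, 0, 0.7, 0, 0, 0, 0, 0, 0, 0.3, 0, 0, 0, 0, 0, 0, 0.3, 0, 0, 0, 0, 0, 0, 0.3],
)

```text
time_s: 26.6
position: [0.6659, 0.1517, 0.0178]
eef_rot: [0.863, 1.39, -0.861]
contact_force: [-0.6, -0.9, 0.5]
grip_width: 0.0436
```

Request:
servo_tool(
  targets=[0, 0, 0, 0, 0, 0, 0.3],
)

```text
time_s: 26.72
position: [0.6659, 0.1517, 0.0178]
eef_rot: [0.863, 1.39, -0.861]
contact_force: [-1.0, 0.4, 2.1]
grip_width: 0.0433
```

Run:
```python
from h import *
plan([((.66,.15,.18),down(-63.5),4),((.54,.16,.26),down(-50),4) ,bedm((33,0,165))+(5,)],.3)
```

```text
t 26.73 p [665.9 151.7  17.8] bed [ -44.6 -212.6    2.5] F [-1.   0.4  2.1] w 43.3 q [ 0.06  0.68  1.42 -0.    1.04  1.17] zyaw -63.5
[ -41,-1,0,0,0,0,0.3, -40,-2,0,0,0,0,0.3, -41,-1,0,0,0,0,0.3, -40.2,-1.6,-0.7,0,0.1,-0.2,0.3, -20,-26,-16,-3.5,0,0,0.3 ]
[ -20,-25,-17,-3.5,0,0,0.3, -20,-23,-19,-3.5,0,0,0.3, -20,-22.7,-19.4,-3,0,0,0.3, 13,2,-22,-3.5,1,6,0.3, 13,2,-22,-3.5,1,6,0.3 ]
[ 14,2,-21,-3.5,1,6,0.3, 14,2,-21,-4,1,6,0.3, 14.6,2.1,-20.4,-3.5,0.9,5.8,0.3 ]
```

Request:
servo_tool(
  targets=[-35, 0, 0, 0, 0, 0, 0.3, -40, -2, 0, 0, 0, 0, 0.3, -44, -1, 0, 0, 0, 0, 0.3, -43, -2, 0, 0, 0, 0, 0.3, -20, -26, -16, -3.5, 0, 0, 0.3],
)

```text
time_s: 27.35
position: [0.6324, 0.1518, 0.2022]
eef_rot: [0.818, 1.405, -0.812]
contact_force: [-0.3, -0.4, -0.2]
grip_width: 0.0439
```

Request:
servo_tool(
  targets=[-20, -25, -17, -3.5, 0, 0, 0.3, -20, -23, -19, -3.5, 0, 0, 0.3, -20, -23, -19, -3, 0, 0, 0.3, 13, 2, -22, -3.5, 1, 6, 0.3, 13, 2, -22, -3.5, 1, 6, 0.3],
)

```text
time_s: 27.98
position: [0.5148, 0.1962, 0.234]
eef_rot: [0.743, 1.421, -0.412]
contact_force: [0.0, 0.7, -1.0]
grip_width: 0.0437
```

Request:
servo_tool(
  targets=[14, 2, -21, -3.5, 1, 6, 0.3, 14, 2, -21, -4, 1, 6, 0.3, 14, 2, -20, -3.5, 1, 6, 0.3, 0, 0, 0, 0, 0, 0, 0.3],
)

```text
time_s: 28.48
position: [0.4754, 0.2493, 0.1948]
eef_rot: [0.808, 1.351, -0.021]
contact_force: [0.2, -0.3, -0.5]
grip_width: 0.0432
```

Run:
```python
from h import *
plan([bedm((37,0,75))+(3,)],.3)
p,d=eyes.get_image("scene"); cv2.imwrite("pics/k_z.png",cv2.resize(p[60:230,280:480],None,fx=4,fy=3.5,interpolation=cv2.INTER_CUBIC)[:,:,::-1])
```

```text
t 28.48 p [475.4 249.3 194.8] bed [ 29.4   0.7 164.1] F [ 0.2 -0.3 -0.5] w 43.2 q [-0.03  0.06  2.    0.6   0.89  0.18] zyaw -31.7
[ 30,2,0,0,0,0,0.3, 30,3,0,0,0,0,0.3, 29.1,2.3,0.9,-0.1,-0.1,-0.2,0.3 ]
```

View pics/k_z.png

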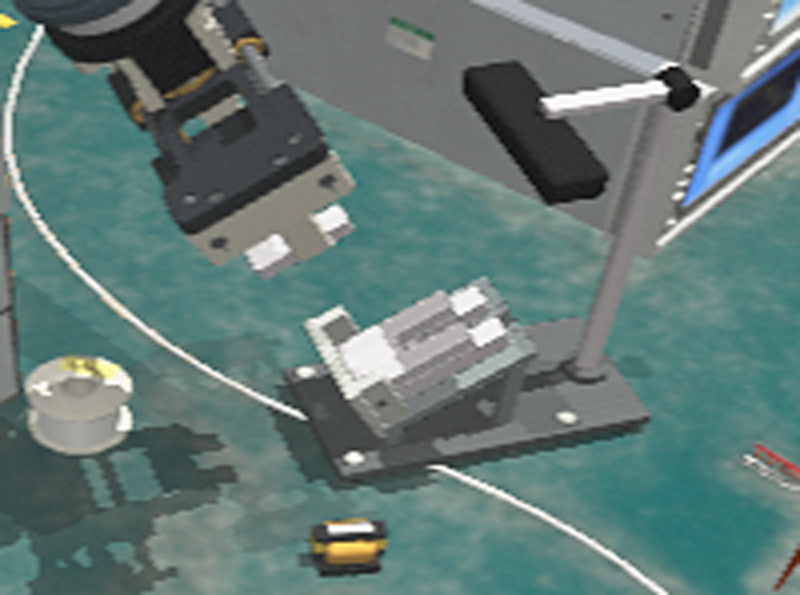

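The short plate is held level with the bed, solid end towards the stop. Descending.

Request:
servo_tool(
  targets=[30, 2, 0, 0, 0, -0.2, 0.3, 30, 2.5, 1, 0, 0, 0, 0.3, 29, 2, 0, 0, 0, 0, 0.3, 15, 0, 0, 0, 0, 0, 0.3, 0, 0, 0, 0, 0, 0, 0.3],
)

```text
time_s: 29.15
position: [0.5102, 0.2989, 0.1099]
eef_rot: [0.804, 1.348, -0.02]
contact_force: [-0.1, 0.3, -1.1]
grip_width: 0.0436
```

Run:
```python
from h import *
plan([bedm((36,0,48))+(2,)],.3)
```

```text
t 29.15 p [510.2 298.9 109.9] bed [39.3 -2.9 60.3] F [-0.1  0.3 -1.1] w 43.6 q [0.09 0.27 2.   0.71 0.66 0.11] zyaw -31.5
[ 6,-2,-1,0,0,0,0.3, 6.3,-1.3,-1.9,0.1,0,-0.1,0.3 ]
```

Request:
servo_tool(
  targets=[6, -1, -1, 0, 0, 0, 0.3, 6, -1, -1.5, 0, 0, 0, 0.3, 0, 0, 0, 0, 0, 0, 0.3],
)

```text
time_s: 29.52
position: [0.5095, 0.3034, 0.0987]
eef_rot: [0.805, 1.347, -0.02]
contact_force: [0.1, -0.1, -0.2]
grip_width: 0.0438
```

Run:
```python
from h import *
plan([bedm((35.5,0,45))+(1,)],.3)
```

```text
t 29.52 p [509.5 303.4  98.7] bed [36.7  0.1 48.9] F [ 0.1 -0.1 -0.2] w 43.8 q [0.1  0.29 2.01 0.74 0.63 0.09] zyaw -31.6
[ 3.9,-1.2,0.1,0.1,0.1,-0.1,0.3 ]
```

Request:
servo_tool(
  targets=[3.5, -1, 0, 0, 0, 0, 0.3, 0, 0, 0, 0, 0, 0, 0.3],
)

```text
time_s: 29.78
position: [0.5102, 0.3041, 0.0951]
eef_rot: [0.805, 1.347, -0.02]
contact_force: [0.3, -0.8, -0.4]
grip_width: 0.0436
```

Request:
servo_tool(
  targets=[1.2, 0, 0, 0, 0, 0, 0.3, 0, 0, 0, 0, 0, 0, 0.3],
)

```text
time_s: 30.02
position: [0.5106, 0.3047, 0.0942]
eef_rot: [0.805, 1.347, -0.02]
contact_force: [0.2, 0.1, -2.0]
grip_width: 0.0436
```

Request:
servo_tool(
  targets=[1, 0, 0, 0, 0, 0, 0.3, 0, 0, 0, 0, 0, 0, 0.3],
)

```text
time_s: 30.28
position: [0.5108, 0.3051, 0.0933]
eef_rot: [0.805, 1.347, -0.02]
contact_force: [0.5, -0.9, -1.3]
grip_width: 0.0436
```

Run:
```python
from h import *
show(); s,_,M=cur(); print(jig(JX,JY,JYAW)[2].T@s['contact_force']);print(R.from_matrix(bedm((0,0,0))[1].T@M).as_rotvec(degrees=True))
```

```text
t 30.27 p [510.8 305.1  93.3] bed [35.9 -0.2 43.2] F [ 0.5 -0.9 -1.3] w 43.6 q [0.1  0.3  2.01 0.75 0.62 0.08] zyaw -31.6
[-1.06863212 -0.9002132  -0.83214165]
[-0.06626212 -0.07107462  0.1348426 ]
```

Request:
servo_tool(
  targets=[0.8, 0, 0, 0, 0, 0, 0.3, 0, 0, 0, 0, 0, 0, 0.3],
)

```text
time_s: 30.52
position: [0.5109, 0.3052, 0.0932]
eef_rot: [0.804, 1.347, -0.019]
contact_force: [-4.5, -5.0, 7.3]
grip_width: 0.0435
```

Request:
servo_tool(
  targets=[0, -1.5, 0, 0, 0, 0, 0.3, 0, 0, 0, 0, 0, 0, 0.3],
)

```text
time_s: 30.78
position: [0.5108, 0.3047, 0.093]
eef_rot: [0.806, 1.346, -0.019]
contact_force: [-2.7, -1.2, 6.0]
grip_width: 0.0437
```

Request:
servo_tool(
  targets=[0, -1.5, 0, 0, 0, 0, 0.3, 0, 0, 0, 0, 0, 0, 0.3],
)

```text
time_s: 31.02
position: [0.5105, 0.3036, 0.0923]
eef_rot: [0.806, 1.345, -0.019]
contact_force: [-0.9, -0.4, 5.7]
grip_width: 0.0435
```

Run:
```python
from h import *
show(); s,_,M=cur(); print(jig(JX,JY,JYAW)[2].T@s['contact_force']);print(R.from_matrix(bedm((0,0,0))[1].T@M).as_rotvec(degrees=True))
```

```text
t 31.02 p [510.5 303.6  92.3] bed [34.1 -0.7 43. ] F [-0.9 -0.4  5.7] w 43.5 q [0.1  0.3  2.02 0.76 0.62 0.07] zyaw -31.6
[2.10134724 0.59022221 5.31370692]
[-0.0776286  -0.13207673  0.24738322]
```

Request:
servo_tool(
  targets=[-0.2, -1.3, 0, 0, 0, 0, 0.3, 0, 0, 0, 0, 0, 0, 0.3],
)

```text
time_s: 31.28
position: [0.5098, 0.3023, 0.0915]
eef_rot: [0.806, 1.345, -0.019]
contact_force: [-0.5, -0.5, 6.3]
grip_width: 0.0438
```

Request:
servo_tool(
  targets=[0, -0.7, 0, 0, 0, 0, 0.3, 0, 0, 0, 0, 0, 0, 0.3],
)

```text
time_s: 31.52
position: [0.5097, 0.302, 0.0913]
eef_rot: [0.806, 1.345, -0.019]
contact_force: [-0.1, 1.7, 5.8]
grip_width: 0.0435
```

Run:
```python
from h import *
show(); s,_,M=cur(); print(jig(JX,JY,JYAW)[2].T@s['contact_force']);print(R.from_matrix(bedm((0,0,0))[1].T@M).as_rotvec(degrees=True))
```

```text
t 31.52 p [509.7 302.   91.3] bed [32.  -0.8 43. ] F [-0.1  1.7  5.8] w 43.5 q [0.1  0.3  2.02 0.76 0.62 0.06] zyaw -31.6
[4.12633367 0.97117833 4.29185203]
[-0.06764562 -0.14070114  0.2403461 ]
```

Request:
servo_tool(
  targets=[-0.3, -0.8, 0, 0, 0, 0, 0.3, 0, 0, 0, 0, 0, 0, 0.3],
)

```text
time_s: 31.78
position: [0.5095, 0.3018, 0.0914]
eef_rot: [0.806, 1.345, -0.018]
contact_force: [3.6, 6.7, 2.8]
grip_width: 0.0435
```

Run:
```python
from h import *
show(); s,_,M=cur(); print(jig(JX,JY,JYAW)[2].T@s['contact_force'])
```

```text
t 31.77 p [509.5 301.8  91.4] bed [31.9 -0.8 43.2] F [3.6 6.7 2.8] w 43.5 q [0.09 0.3  2.02 0.76 0.62 0.06] zyaw -31.6
[ 8.01712614  0.41648258 -1.35824985]
```

The stop is felt (8 N). Releasing, checking, then pressing.

Request:
servo_tool(
  targets=[0, 0, 0, 0, 0, 0, 0.65, 0, 0, 0, 0, 0, 0, 0.65, 0, 0, 0, 0, 0, 0, 0.65],
)

```text
time_s: 32.15
position: [0.5079, 0.3007, 0.0897]
eef_rot: [0.805, 1.348, -0.02]
contact_force: [0.6, -0.9, 0.2]
grip_width: 0.0602
```

Request:
servo_tool(
  targets=[-20, 0, 0, 0, 0, 0, 0.65, -35, 0, 0, 0, 0, 0, 0.0, -10, 0, 0, 0, 0, 0, 0.0, 0, -5, 0, 0, 0, 0, 0.0, 0, 0, 0, 0, 0, 0, 0.0],
)

```text
time_s: 32.78
position: [0.4881, 0.2694, 0.1426]
eef_rot: [0.805, 1.349, -0.021]
contact_force: [-0.5, 0.5, -0.2]
grip_width: 0.0252
```

Run:
```python
from h import *
plan([bedm((26.5,0,56))+(2,)],0)
p,d=eyes.get_image("scene"); cv2.imwrite("pics/l_z.png",cv2.resize(p[80:230,300:480],None,fx=4,fy=4,interpolation=cv2.INTER_CUBIC)[:,:,::-1])
```

```text
t 32.77 p [488.1 269.4 142.6] bed [ 23.9   0.5 107. ] F [-0.5  0.5 -0.2] w 25.2 q [0.02 0.17 2.03 0.66 0.75 0.12] zyaw -31.6
[ 26,1,0,0,0,0,0, 25,1.5,0.5,0,0,-0.1,0 ]
```

View pics/l_z.png

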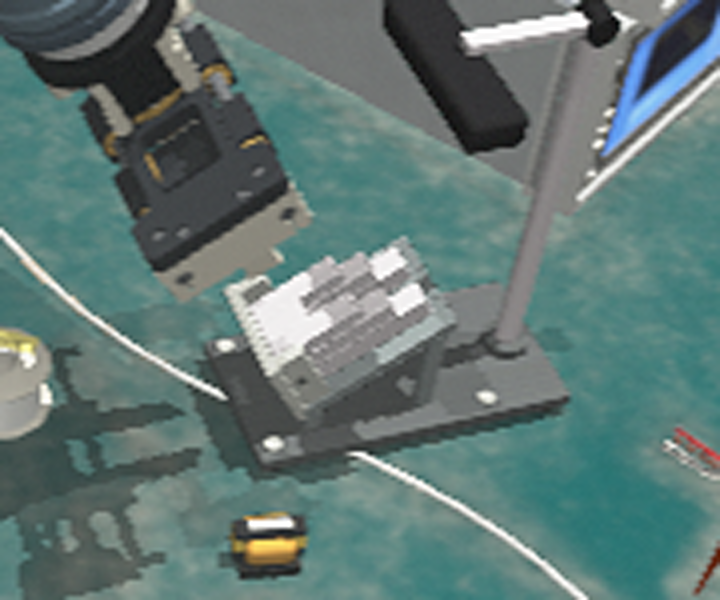

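All three plates step down in order, flat, slots uphill. Pressing the last.

Request:
servo_tool(
  targets=[20, 1, 0, 0, 0, 0, 0.0, 20, 1, 0, 0, 0, 0, 0.0, 11, 0, 0, 0, 0, 0, 0.0, 0, 0, 0, 0, 0, 0, 0.0, 0, 0, 0, 0, 0, 0, 0.0],
)

```text
time_s: 33.45
position: [0.5033, 0.2928, 0.1009]
eef_rot: [0.805, 1.347, -0.02]
contact_force: [0.6, 0.3, 0.6]
grip_width: 0.0006
```

Run:
```python
from h import *
show()
```

```text
t 33.45 p [503.3 292.8 100.9] bed [27.2 -0.2 57. ] F [0.6 0.3 0.6] w 0.6 q [0.08 0.27 2.03 0.74 0.64 0.06] zyaw -31.6
```

Request:
servo_tool(
  targets=[5, 0, 0, 0, 0, 0, 0.0, 0, 0, 0, 0, 0, 0, 0.0],
)

```text
time_s: 33.7
position: [0.5046, 0.2949, 0.0966]
eef_rot: [0.805, 1.347, -0.02]
contact_force: [-0.2, -1.2, 0.4]
grip_width: 0.0004
```

Request:
servo_tool(
  targets=[2, 0, 0, 0, 0, 0, 0.0, 0, 0, 0, 0, 0, 0, 0.0],
)

```text
time_s: 33.95
position: [0.5051, 0.2958, 0.0947]
eef_rot: [0.805, 1.347, -0.02]
contact_force: [-0.4, 0.1, -0.4]
grip_width: 0.0002
```

Request:
servo_tool(
  targets=[1.2, 0, 0, 0, 0, 0, 0.0, 0, 0, 0, 0, 0, 0, 0.0],
)

```text
time_s: 34.2
position: [0.5052, 0.296, 0.0945]
eef_rot: [0.804, 1.346, -0.019]
contact_force: [-6.2, -7.3, 10.6]
grip_width: 0.0007
```

Request:
servo_tool(
  targets=[0.8, 0, 0, 0, 0, 0, 0.0, 0, 0, 0, 0, 0, 0, 0.0],
)

```text
time_s: 34.45
position: [0.5053, 0.2961, 0.0944]
eef_rot: [0.804, 1.346, -0.019]
contact_force: [-11.5, -13.3, 19.2]
grip_width: 0.0005
```

Run:
```python
from h import *
show(); s,_,M=cur(); print(jig(JX,JY,JYAW)[2].T@s['contact_force'])
```

```text
t 34.45 p [505.3 296.1  94.4] bed [27.2 -0.2 49.4] F [-11.5 -13.3  19.2] w 0.5 q [0.08 0.29 2.03 0.76 0.63 0.05] zyaw -31.5
[-5.38307715  2.7982222  25.29413233]
```

Pressed at 25 N, height 49.4 mm as expected. Holding briefly, retracting and checking.

Request:
servo_tool(
  targets=[0, 0, 0, 0, 0, 0, 0.0, -20, 0, 0, 0, 0, 0, 0.0, -40, 0, 0, 0, 0, 0, 0.0, -50, 0, 0, 0, 0, 0, 0.0, -40, 0, 0, 0, 0, 0, 0.0],
)

```text
time_s: 35.08
position: [0.4656, 0.2319, 0.2243]
eef_rot: [0.804, 1.346, -0.02]
contact_force: [0.4, -0.9, 0.3]
grip_width: 0.0005
```

Request:
servo_tool(
  targets=[0, 0, 0, 0, 0, 0, 0.0, 0, 0, 0, 0, 0, 0, 0.0],
)

```text
time_s: 35.33
position: [0.4658, 0.2326, 0.2221]
eef_rot: [0.805, 1.347, -0.02]
contact_force: [-0.5, -0.6, 0.6]
grip_width: 0.0004
```

Run:
```python
from h import *
show()
p,d=eyes.get_image("scene"); cv2.imwrite("pics/m_s.png",p[:,:,::-1]); C=cloud("scene",d)
p2,d2=eyes.get_image("top"); cv2.imwrite("pics/m_t.png",p2[:,:,::-1])
Rj,o,Rb,ob=jig(JX,JY,JYAW); Q=(C-ob)@Rb*1000
z=Q[...,2]; inb=(abs(Q[...,1])<20)
for nm,x0,x1,h in(("short",20,48,36),("mid",56,65,26),("long",72,81,14)):
    m=inb&(Q[...,0]>x0)&(Q[...,0]<x1)&(abs(z-h)<8)&(abs(Q[...,1])>9); P=Q[m]
    A=np.c_[P[:,:2],np.ones(len(P))]; s=np.linalg.lstsq(A,P[:,2],rcond=None)[0]
    print(nm,m.sum(),"median top z",np.median(P[:,2]).round(1),"expected",h,"tilt deg",np.degrees(s[:2]).round(1))
im=cv2.resize(p[110:210,330:450],None,fx=6,fy=6,interpolation=cv2.INTER_CUBIC)[:,:,::-1].copy()
for x0,h,c in((84,14,(0,0,255)),(68,26,(0,255,0)),(52,36,(255,0,0))):
    W=np.array([[0,-22,h],[x0,-22,h],[x0,22,h],[0,22,h]])/1000@Rb.T+ob
    cv2.polylines(im,[((proj("scene",W)-[330,110]+.5)*6).astype(int)],True,c,1)
cv2.imwrite("pics/m_z.png",im)
```

```text
t 35.33 p [465.8 232.6 222.1] bed [ 26.4   0.2 197.4] F [-0.5 -0.6  0.6] w 0.4 q [-0.08  0.    1.99  0.57  0.97  0.19] zyaw -31.6
short 100 median top z 34.7 expected 36 tilt deg [0.3 0.3]
mid 32 median top z 24.5 expected 26 tilt deg [-0.9 -0.2]
long 31 median top z 12.5 expected 14 tilt deg [8.5 0.6]
```

View pics/m_z.png

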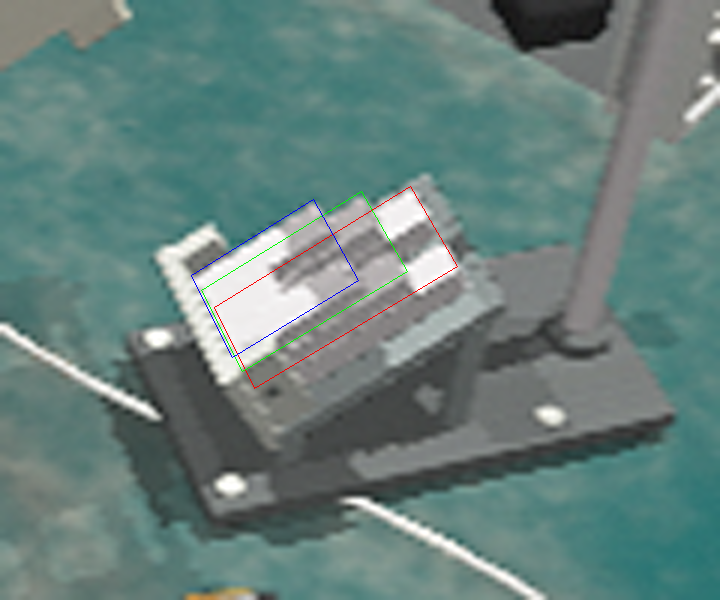

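View pics/m_s.png

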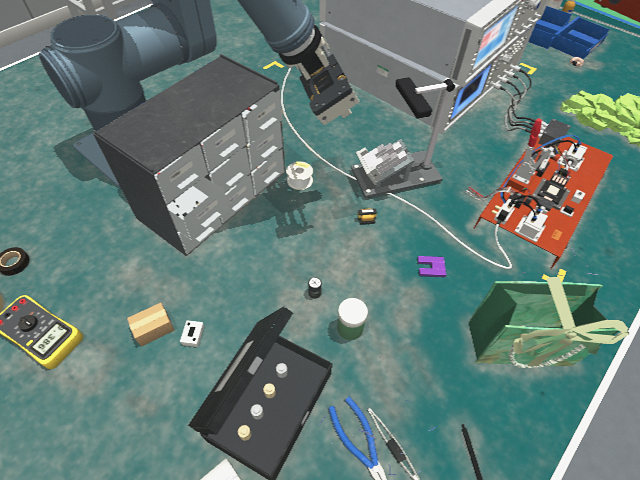

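The overlay matches all three plates to within 1–2 mm: against the stop, centred, slots uphill. The bystanders are in place and the robot is clear. Handing in.

```bash
python3 -c "
from workcell import env
print(env.finish_job())"
```

```text
the job is handed in; nothing more can be done
None
```

I built the spacer pack on the sloping jig: the long plate on the bed, then the middle one, then the short one. I slid each plate down until I felt the lower stop, let go, and pressed it with shut fingertips. The job was handed in at about 35 s of the 72 s allowed; no verdict was reported.

- **Pressing:** the forces square to the bed were about 39, 24 and 25 N. The fingertips met each plate within 0.6 mm of the expected height.
- **Last pictures:** outlines of the three plates in their intended places match the scene picture to about 1–2 mm, with the slots uphill. By eye the bystanders are where they started. The lamp was never approached closely, and the robot is clear of everything.
- **Depth check, heights:** all three plate tops read about 1.4 mm low. The jig base showed nearly the same bias before anything was placed.
- **Depth check, tilt:** this disagreed for the long plate, giving 8.5 degrees uphill. That came from only 31 points on a 9 mm strip that probably included edge pixels. I trusted the press height and the flat plates above it instead; the short and middle plates read within 1 degree.

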